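# Put out the pomade tins on the salon's displays

### The job

Lift the clear lid off the stock box, lay it flat on the counter clear of the box, and put every tin from the box out on the display that has the tester pot of the same colour behind it, each tin resting flat on the oak ledge or on the sloped board, well within its edges and not on another tin. When all the tins are out, put the lid squarely back on the empty box so that it is covered, and leave the tester pots, the jar and the hairbrush where they are. Check your work: a tin may slip or the lid be knocked aside, and such things are to be put right.

Things in the scene. Friction and masses are not known exactly. Their poses are not given: they have to be found in the camera images.
- box: fixed open wooden stock box on the counter, outside 157 (x) x 274 (y) x 40 (z) mm, walls 6 mm, inner floor 5 mm above the counter; its rim is 40 mm above the counter. Origin: centre of its underside, at counter height; x and y along its sides, z up.
- lid: loose clear flat lid of the stock box, 172 (x) x 288 (y) x 6 mm, about 220 g, no lip underneath; a dark wooden grip bar 16 mm wide (x), 70 mm long (y) and 30 mm high stands on the middle of its top (bar from 6 to 36 mm above the origin). Origin: centre of its underside. It starts on the box rim and spans both walls.
- ledge: fixed narrow oak display ledge: a level board 48 mm deep (x) and 240 mm long (y) whose top is 100 mm above the counter, 14 mm thick, on a thinner upright panel. Origin: on the counter under the board's centre; x across the board, away from the robot, y along it, z up.
- ramp: fixed sloped display stand (the feet under the white sloped board). Origin: on the counter, under the board's centre; x away from the robot, y along it, z up.
- ramp_board: the white board of the sloped stand, 100 mm (x, up the slope) by 240 mm (y, along it), 10 mm thick, sloping 0.26 rad (15 degrees) down towards the robot, with a dark retaining lip 8 mm high and 5 mm thick along its low edge (x = -51 to -46 mm). Origin: centre of its upper surface, 52 mm above the counter; x points up the slope, z along its normal.
- tester_red: loose round tester pot, 46 mm across and 46 mm high, glass with a raspberry-red cap; it stands on the counter about 90 mm behind (beyond) one of the two displays and tells that raspberry-red tins belong on that display. Origin: centre of its underside. Not to be moved.
- tester_teal: loose round tester pot, 46 mm across and 46 mm high, glass with a teal cap; it stands on the counter about 90 mm behind (beyond) one of the two displays and tells that teal tins belong on that display. Origin: centre of its underside. Not to be moved.
- red1: flat rectangular pomade tin, 56 x 40 x 22 mm, about 70 g, raspberry-red lid on an aluminium body; starts lying flat in the stock box. Origin: centre of its underside; x along the 56 mm side, y along the 40 mm side, z up through the lid. May be absent (None) in a run.
- red2: flat rectangular pomade tin, 56 x 40 x 22 mm, about 70 g, raspberry-red lid on an aluminium body; starts lying flat in the stock box. Origin: centre of its underside; x along the 56 mm side, y along the 40 mm side, z up through the lid. May be absent (None) in a run.
- red3: flat rectangular pomade tin, 56 x 40 x 22 mm, about 70 g, raspberry-red lid on an aluminium body; starts lying flat in the stock box. Origin: centre of its underside; x along the 56 mm side, y along the 40 mm side, z up through the lid. May be absent (None) in a run.
- teal1: flat rectangular pomade tin, 56 x 40 x 22 mm, about 70 g, teal lid on an aluminium body; starts lying flat in the stock box. Origin: centre of its underside; x along the 56 mm side, y along the 40 mm side, z up through the lid. May be absent (None) in a run.
- teal2: flat rectangular pomade tin, 56 x 40 x 22 mm, about 70 g, teal lid on an aluminium body; starts lying flat in the stock box. Origin: centre of its underside; x along the 56 mm side, y along the 40 mm side, z up through the lid. May be absent (None) in a run.
- teal3: flat rectangular pomade tin, 56 x 40 x 22 mm, about 70 g, teal lid on an aluminium body; starts lying flat in the stock box. Origin: centre of its underside; x along the 56 mm side, y along the 40 mm side, z up through the lid. May be absent (None) in a run.
- jar: loose glass jar of cotton pads, 74 mm across, 67 mm high, at the side; not to be moved. Origin: centre of its underside.
- hairbrush: loose dark paddle hairbrush, about 185 mm long and 60 mm wide, bristles down, lying at the other side; not to be moved. Origin: on the counter under the root of its handle; x towards the head.
There are look-alikes about, which are no part of the job. What is meant by the ledge is not green, and is the larger of those in its own colour.

How it is judged:
On the way, in this order (a step that is already met when the one before it is completed fails the run):
1. the lid is off the box and lies flat on the counter beside it (height (world z) of lid below 0.012 m and angle between lid's own z axis and vertical below 0.08 rad and horizontal distance between lid and box above 0.12 m and linear speed of lid below 0.02 m/s), for 0.2 s.
2. every tin present rests flat on the display whose tester pot has its colour, and the box is not covered yet (((horizontal distance between tester_red and ledge below 0.14 m and x of red1 in the frame of ledge between -0.016 and 0.016 m and y of red1 in the frame of ledge between -0.105 and 0.105 m and z of red1 in the frame of ledge between 0.096 and 0.106 m and angle between the z axis of red1 and the z axis of ledge, either way round below 0.12 rad) or (horizontal distance between tester_red and ramp below 0.14 m and x of red1 in the frame of ramp_board between -0.036 and 0.04 m and y of red1 in the frame of ramp_board between -0.105 and 0.105 m and z of red1 in the frame of ramp_board between -0.004 and 0.006 m and angle between the z axis of red1 and the z axis of ramp_board, either way round below 0.12 rad)) and ((horizontal distance between tester_red and ledge below 0.14 m and x of red2 in the frame of ledge between -0.016 and 0.016 m and y of red2 in the frame of ledge between -0.105 and 0.105 m and z of red2 in the frame of ledge between 0.096 and 0.106 m and angle between the z axis of red2 and the z axis of ledge, either way round below 0.12 rad) or (horizontal distance between tester_red and ramp below 0.14 m and x of red2 in the frame of ramp_board between -0.036 and 0.04 m and y of red2 in the frame of ramp_board between -0.105 and 0.105 m and z of red2 in the frame of ramp_board between -0.004 and 0.006 m and angle between the z axis of red2 and the z axis of ramp_board, either way round below 0.12 rad)) and ((horizontal distance between tester_red and ledge below 0.14 m and x of red3 in the frame of ledge between -0.016 and 0.016 m and y of red3 in the frame of ledge between -0.105 and 0.105 m and z of red3 in the frame of ledge between 0.096 and 0.106 m and angle between the z axis of red3 and the z axis of ledge, either way round below 0.12 rad) or (horizontal distance between tester_red and ramp below 0.14 m and x of red3 in the frame of ramp_board between -0.036 and 0.04 m and y of red3 in the frame of ramp_board between -0.105 and 0.105 m and z of red3 in the frame of ramp_board between -0.004 and 0.006 m and angle between the z axis of red3 and the z axis of ramp_board, either way round below 0.12 rad)) and ((horizontal distance between tester_teal and ledge below 0.14 m and x of teal1 in the frame of ledge between -0.016 and 0.016 m and y of teal1 in the frame of ledge between -0.105 and 0.105 m and z of teal1 in the frame of ledge between 0.096 and 0.106 m and angle between the z axis of teal1 and the z axis of ledge, either way round below 0.12 rad) or (horizontal distance between tester_teal and ramp below 0.14 m and x of teal1 in the frame of ramp_board between -0.036 and 0.04 m and y of teal1 in the frame of ramp_board between -0.105 and 0.105 m and z of teal1 in the frame of ramp_board between -0.004 and 0.006 m and angle between the z axis of teal1 and the z axis of ramp_board, either way round below 0.12 rad)) and ((horizontal distance between tester_teal and ledge below 0.14 m and x of teal2 in the frame of ledge between -0.016 and 0.016 m and y of teal2 in the frame of ledge between -0.105 and 0.105 m and z of teal2 in the frame of ledge between 0.096 and 0.106 m and angle between the z axis of teal2 and the z axis of ledge, either way round below 0.12 rad) or (horizontal distance between tester_teal and ramp below 0.14 m and x of teal2 in the frame of ramp_board between -0.036 and 0.04 m and y of teal2 in the frame of ramp_board between -0.105 and 0.105 m and z of teal2 in the frame of ramp_board between -0.004 and 0.006 m and angle between the z axis of teal2 and the z axis of ramp_board, either way round below 0.12 rad)) and ((horizontal distance between tester_teal and ledge below 0.14 m and x of teal3 in the frame of ledge between -0.016 and 0.016 m and y of teal3 in the frame of ledge between -0.105 and 0.105 m and z of teal3 in the frame of ledge between 0.096 and 0.106 m and angle between the z axis of teal3 and the z axis of ledge, either way round below 0.12 rad) or (horizontal distance between tester_teal and ramp below 0.14 m and x of teal3 in the frame of ramp_board between -0.036 and 0.04 m and y of teal3 in the frame of ramp_board between -0.105 and 0.105 m and z of teal3 in the frame of ramp_board between -0.004 and 0.006 m and angle between the z axis of teal3 and the z axis of ramp_board, either way round below 0.12 rad)) and linear speed of each of red1, red2, red3, teal1, teal2, teal3, lid below 0.02 m/s and horizontal distance between lid and box above 0.06 m), for 0.2 s.
At the end, for the whole second after the job is handed in: Every tin flat (0.12 rad) on the display with its colour of tester: within 16 mm of the ledge's centre line, or 36 mm below to 40 mm above the sloped board's middle, 15 mm inside the ends; lid on the box rim within 15 mm each way and 0.09 rad; all at rest (((horizontal distance between tester_red and ledge below 0.14 m and x of red1 in the frame of ledge between -0.016 and 0.016 m and y of red1 in the frame of ledge between -0.105 and 0.105 m and z of red1 in the frame of ledge between 0.096 and 0.106 m and angle between the z axis of red1 and the z axis of ledge, either way round below 0.12 rad) or (horizontal distance between tester_red and ramp below 0.14 m and x of red1 in the frame of ramp_board between -0.036 and 0.04 m and y of red1 in the frame of ramp_board between -0.105 and 0.105 m and z of red1 in the frame of ramp_board between -0.004 and 0.006 m and angle between the z axis of red1 and the z axis of ramp_board, either way round below 0.12 rad)) and ((horizontal distance between tester_red and ledge below 0.14 m and x of red2 in the frame of ledge between -0.016 and 0.016 m and y of red2 in the frame of ledge between -0.105 and 0.105 m and z of red2 in the frame of ledge between 0.096 and 0.106 m and angle between the z axis of red2 and the z axis of ledge, either way round below 0.12 rad) or (horizontal distance between tester_red and ramp below 0.14 m and x of red2 in the frame of ramp_board between -0.036 and 0.04 m and y of red2 in the frame of ramp_board between -0.105 and 0.105 m and z of red2 in the frame of ramp_board between -0.004 and 0.006 m and angle between the z axis of red2 and the z axis of ramp_board, either way round below 0.12 rad)) and ((horizontal distance between tester_red and ledge below 0.14 m and x of red3 in the frame of ledge between -0.016 and 0.016 m and y of red3 in the frame of ledge between -0.105 and 0.105 m and z of red3 in the frame of ledge between 0.096 and 0.106 m and angle between the z axis of red3 and the z axis of ledge, either way round below 0.12 rad) or (horizontal distance between tester_red and ramp below 0.14 m and x of red3 in the frame of ramp_board between -0.036 and 0.04 m and y of red3 in the frame of ramp_board between -0.105 and 0.105 m and z of red3 in the frame of ramp_board between -0.004 and 0.006 m and angle between the z axis of red3 and the z axis of ramp_board, either way round below 0.12 rad)) and ((horizontal distance between tester_teal and ledge below 0.14 m and x of teal1 in the frame of ledge between -0.016 and 0.016 m and y of teal1 in the frame of ledge between -0.105 and 0.105 m and z of teal1 in the frame of ledge between 0.096 and 0.106 m and angle between the z axis of teal1 and the z axis of ledge, either way round below 0.12 rad) or (horizontal distance between tester_teal and ramp below 0.14 m and x of teal1 in the frame of ramp_board between -0.036 and 0.04 m and y of teal1 in the frame of ramp_board between -0.105 and 0.105 m and z of teal1 in the frame of ramp_board between -0.004 and 0.006 m and angle between the z axis of teal1 and the z axis of ramp_board, either way round below 0.12 rad)) and ((horizontal distance between tester_teal and ledge below 0.14 m and x of teal2 in the frame of ledge between -0.016 and 0.016 m and y of teal2 in the frame of ledge between -0.105 and 0.105 m and z of teal2 in the frame of ledge between 0.096 and 0.106 m and angle between the z axis of teal2 and the z axis of ledge, either way round below 0.12 rad) or (horizontal distance between tester_teal and ramp below 0.14 m and x of teal2 in the frame of ramp_board between -0.036 and 0.04 m and y of teal2 in the frame of ramp_board between -0.105 and 0.105 m and z of teal2 in the frame of ramp_board between -0.004 and 0.006 m and angle between the z axis of teal2 and the z axis of ramp_board, either way round below 0.12 rad)) and ((horizontal distance between tester_teal and ledge below 0.14 m and x of teal3 in the frame of ledge between -0.016 and 0.016 m and y of teal3 in the frame of ledge between -0.105 and 0.105 m and z of teal3 in the frame of ledge between 0.096 and 0.106 m and angle between the z axis of teal3 and the z axis of ledge, either way round below 0.12 rad) or (horizontal distance between tester_teal and ramp below 0.14 m and x of teal3 in the frame of ramp_board between -0.036 and 0.04 m and y of teal3 in the frame of ramp_board between -0.105 and 0.105 m and z of teal3 in the frame of ramp_board between -0.004 and 0.006 m and angle between the z axis of teal3 and the z axis of ramp_board, either way round below 0.12 rad)) and x of lid in the frame of box between -0.015 and 0.015 m and y of lid in the frame of box between -0.015 and 0.015 m and z of lid in the frame of box between 0.036 and 0.045 m and angle between the x axis of lid and the x axis of box, either way round below 0.09 rad and linear speed of each of red1, red2, red3, teal1, teal2, teal3, lid below 0.02 m/s); the robot touches nothing.
It fails at once if the red tester pot pushed more than 25 mm or knocked over (distance of tester_red from where it was at the start of the episode above 0.025 m or angle between tester_red's own z axis and vertical above 0.5 rad).
It fails at once if the teal tester pot pushed more than 25 mm or knocked over (distance of tester_teal from where it was at the start of the episode above 0.025 m or angle between tester_teal's own z axis and vertical above 0.5 rad).
It fails at once if the cotton jar pushed more than 25 mm or knocked over (distance of jar from where it was at the start of the episode above 0.025 m or angle between jar's own z axis and vertical above 0.5 rad).
It fails at once if the hairbrush pushed more than 25 mm or knocked over (distance of hairbrush from where it was at the start of the episode above 0.025 m).
Of red1, red2, red3, teal1, teal2, teal3 only 4 to 6 are there at a start; the rules pass over those that are not, and their reading is None.
At some moment in a run one of lid may be knocked a few centimetres aside while the robot is not near it.
Once in a run the grip may slacken for a moment while it holds something.
It also fails if it takes over 210 s, if anything falls off the work surface, if the arm or the gripper's body presses on something with over 40 N, if the wrist force passes 120 N, or if a joint passes its speed limit or range.

### The arm

A 6-joint arm with a two-finger parallel gripper is mounted at the origin on the work surface. World frame = base frame: x ahead of the robot, y to its left, z up, the work surface at z = 0. Lengths are in m, angles in rad, forces in N, time in s.
With the tool pointing down it reaches from about 0.35 to 0.775 m from the base axis. Payload 7.3 kg.
Tool frame: the origin (TCP) lies at the very end of the fingers, on their centre line; the grasp point (between the pads) lies 19 mm behind it; z points along the fingers, y is the line along which they close (so a half turn about z gives the same grasp; the last joint's range is limited). The gripper opens to 92 mm and grips with 3 to 60 N. Pads are 19 mm wide; open, the fingers measure 130 mm over their backs; the gripper's body (75 mm by 190 mm) begins 47 mm behind the grasp point.
Start: joints at [-1.474, 0.342, 1.524, -0, 1.275, -0.146], TCP at [0.126, -0.51, 0.227] pointing down, gripper open.
Joint ranges: [-2.53, 2.53], [-0.77, 2.02], [0.04, 2.7], [-1, 4.14], [0.28, 2.66], [-3.11, 3.11]. Speed limits (rad/s): [2.57, 2.57, 3.14, 3.14, 3.14, 3.14].

### API

Orientations are given as [roll, pitch, yaw] about the fixed x, y, z axes, in that order (R = Rz(yaw) Ry(pitch) Rx(roll)).
In Python, from cell import telemetry, eyes, job gives the robot as it stands.
- The arm moves only by the tool apply_moves, never from a script. Its arguments are lists of equal length, an entry for each row: "delta_pos": the shift along the world's x, y, z each as a share of 0.4 m, from -1 to 1, a list of three; "dr": the turn, a rotation vector about the world's x, y, z each as a share of 0.5 rad, from -1 to 1, a list of three; "jaw": the opening, from 0 (shut) to 1 (fully open). A call has 1 to 8 rows; each row is the pose to reach, as a shift and turn from the pose commanded when the call began; what a row does not reach only later rows make up. A row lasts 1/12 s, in which the tool goes at most 41.7 mm and 7.16 degrees, less where a joint would pass 70% of its speed; a pose out of reach is approached as far as the arm can. A call with a number of a shift or a turn outside -1 to 1 is refused whole. A call with a gripper value outside its range is refused whole. The fingers move at their own pace and stop on an object; "force" is the grip in N (left out, the last holds). Time passes only in rows, so rows that repeat a pose let the fingers close. It gives the time, the measured TCP pose, the force, the opening and the grip force at its end, in the units of the state.
- telemetry.observe(): the state, without advancing time (a new reading comes with each control period).
- eyes.read_camera(name): name is "side" or "top"; returns the picture (400x640x3 uint8, red, green, blue); there is no depth.
- eyes.camera_model(name): a dict with "vertical_fov" (degrees; the focal length in pixels is half the picture's height over the tangent of half this angle, whatever the lens; pixels are square), "cx", "cy" (the principal point, pixels), "rvec" (rotation vector, rad) and "tvec" (3), from world to camera coordinates, as OpenCV has them. Camera axes: x right, y down, z forward; pixel columns grow to the right and rows downward; lengths in m; the calibration is good to about 2 mm. A picture is of the moment at which its call begins. camera_model takes no time and is no camera call.
- job.hand_in(): hands the job in; it is judged then, once.
The state is a dict: "time": time; "qpos": joint angles; "qvel": joint speeds; "joint_efforts": joint torques, N m; "tool_pos": TCP position; "tool_rot": TCP orientation; "contact_force": force on the tool from outside, world axes, zero at the start; "torque": the same for the moment, N m; "opening": finger opening in m; "grip_force": force on a finger pad.
Only numpy, scipy, OpenCV 4.12 (cv2) and the standard library are available. Lean on these libraries where they do the work, as an engineer would, in place of code of your own. Each camera call takes 0.05 s, during which the arm holds its last target. There are 200 camera calls.

## Working session

There is one attempt and no reset: what is moved stays moved. The work goes in short steps, Python scripts to look and compute and a tool call to move; the robot and the scene stay as the last step left them, time stands still between calls to the robot, and variables do not carry over. Pictures are saved under pics/ and viewed, at most 14 in all, crops included, and the job is handed in when it is done.

Besides the shell and the picture viewer there is one more tool, called after "Call:" as name(argument=value, ...), one argument or row to a line, values as JSON. apply_moves: Moves the arm, as the interface text tells. Its arguments: {"type":"object","properties":{"delta_pos":{"type":"array"},"dr":{"type":"array"},"jaw":{"type":"array"},"force":{"type":"number"}},"required":["delta_pos","dr","jaw"]}

```bash
ls; mkdir -p pics; python3 - <<'E'
from cell import telemetry, eyes, job
import cv2
print(telemetry.observe())
for n in("side","top"):
    print(n,eyes.camera_model(n)); cv2.imwrite(f"pics/{n}0.png",eyes.read_camera(n)[...,::-1])
E
```

```text
pics
{'time': 0.0, 'qpos': array([-1.47398570e+00,  3.42731517e-01,  1.52499415e+00,  5.67706607e-06,
        1.27538618e+00, -1.45975555e-01]), 'qvel': array([-0.00099957, -0.00056877, -0.00135275,  0.00130462,  0.00034373,
        0.00219191]), 'joint_efforts': array([ 2.16293702e-03, -4.31240094e+01, -2.44220173e+01,  7.19896797e-02,
        5.60198107e-02, -1.26323630e-04]), 'tool_pos': array([ 0.12621161, -0.50919889,  0.22604837]), 'tool_rot': array([-3.14009041e+00, -2.26349218e-04,  2.42784358e-01]), 'contact_force': array([-0.80442394,  0.1627847 , -0.45298851]), 'torque': array([-0.05211794,  0.02199752, -0.05730662]), 'grip_force': 0.0, 'opening': 0.09184347456786451}
side {'vertical_fov': 53.3080213484834, 'cx': 316.567976805345, 'cy': 194.27346430149734, 'rvec': array([ 0.50111367, -2.52350488,  1.41363872]), 'tvec': array([0.55105773, 0.1721256 , 1.1485538 ])}
top {'vertical_fov': 54.89471042836347, 'cx': 324.7934626514713, 'cy': 199.98459412415687, 'rvec': array([ 2.14638172, -2.12349236,  0.21998765]), 'tvec': array([-0.06081286,  0.61129622,  0.99253072])}
```

View pics/top0.png

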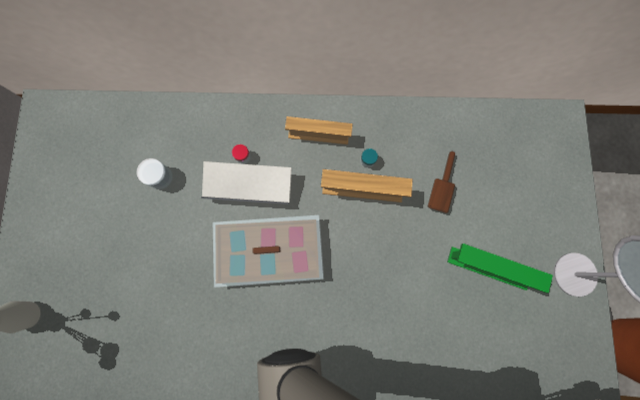

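View pics/side0.png

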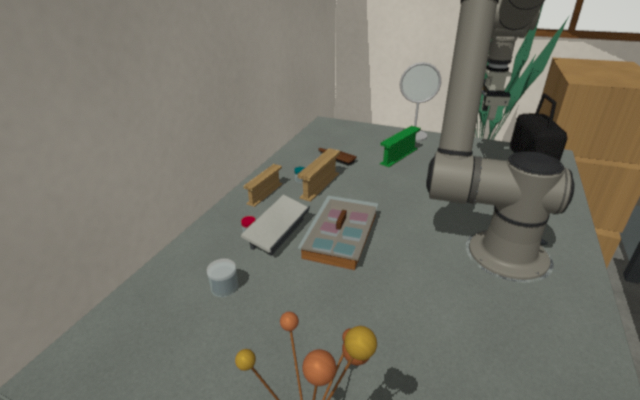

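The top view shows the larger oak ledge at (366,184) with the teal pot behind it at (370,157). The white ramp is at (247,182) with the red pot at (240,152). The box is at (268,250) with 3 teal and 3 red tins, the jar at (151,172) and the brush at (442,185).

There are three ledge candidates: small oak (319,127), large oak (366,184) and green (500,268). Large oak fits, because it is not green and is the larger of the oak pair. I'll confirm it in a crop.

```bash
cat > h.py <<'E'
import numpy as np, cv2
from cell import telemetry, eyes, job
def model(n):
    m=eyes.camera_model(n); f=200/np.tan(np.radians(m["vertical_fov"]/2))
    return np.array([[f,0,m["cx"]],[0,f,m["cy"]],[0,0,1]]),cv2.Rodrigues(m["rvec"])[0],np.array(m["tvec"])
M={n:model(n) for n in("side","top")}
P={n:M[n][0]@np.c_[M[n][1],M[n][2]] for n in M}
def plane(n,uv,z):
    K,R,t=M[n]; uv=np.atleast_2d(np.asarray(uv,float))
    d=(np.linalg.inv(K)@np.c_[uv,np.ones(len(uv))].T).T@R; c=-R.T@t
    return c+d*((z-c[2])/d[:,2])[:,None]
def proj(n,p):
    q=np.c_[np.atleast_2d(p),np.ones(len(np.atleast_2d(p)))]@P[n].T; return q[:,:2]/q[:,2:]
def tri(a,b):  # a top px, b side px
    X=cv2.triangulatePoints(P["top"],P["side"],np.array(a,float).reshape(-1,2).T,np.array(b,float).reshape(-1,2).T)
    return (X[:3]/X[3]).T
def shot(n): return eyes.read_camera(n)
def blobs(mask,amin=20):
    k,l,s,c=cv2.connectedComponentsWithStats(mask.astype(np.uint8))
    return [(c[i],s[i,4],cv2.minAreaRect(np.argwhere(l==i)[:,::-1].astype(np.float32))) for i in range(1,k) if s[i,4]>=amin]
def hsv(im): return cv2.cvtColor(im,cv2.COLOR_RGB2HSV).astype(int)
def red(im): h=hsv(im); return ((h[...,0]>160)|(h[...,0]<4))&(h[...,1]>45)&(h[...,2]>110)
def teal(im): h=hsv(im); return (h[...,0]>83)&(h[...,0]<103)&(h[...,1]>50)
E
python3 - <<'E'
from h import *
for n in M:
    im=cv2.imread(f"pics/{n}0.png"); rgb=im[...,::-1].copy()
    K,R,t=M[n]; print(n,"cam at",(-R.T@t).round(3))
    for nm,f in(("red",red),("teal",teal)):
        for c,a,r in blobs(f(rgb)): print(nm,c.round(1),a,np.round(r[1],1),round(r[2],1))
    if n=="top": cr=cv2.resize(im[105:300,200:460],None,fx=3,fy=3,interpolation=cv2.INTER_CUBIC)
    else: cr=cv2.resize(im[130:300,200:420],None,fx=3.5,fy=3.5,interpolation=cv2.INTER_CUBIC)
    cv2.imwrite(f"pics/{n}crop.png",cr)
E
```

```text
side cam at [0.152 1.032 0.751]
red [334.4 213.2] 72 [10.1  7.6] 18.4
red [358.4 216.1] 119 [16.7  7.2] 8.1
red [247.2 220.8] 139 [11.3 14.8] 45.0
red [328.7 227. ] 112 [17.  8.] 14.0
teal [297.6 169.2] 53 [5.7 9.9] 45.0
teal [351.9 232.1] 128 [17.3  7.6] 11.3
teal [322.3 243.5] 144 [17.7  8.4] 7.1
teal [343.9 248.4] 155 [18.5  8.8] 13.0
top cam at [ 0.42  -0.032  1.089]
red [239.4 151.5] 224 [15. 17.] 90.0
red [295.5 236.4] 282 [20. 13.] 90.0
red [267.7 237.1] 267 [18. 14.] 90.0
red [299.6 261.3] 297 [20.5 14.5] 82.9
teal [369.2 156.2] 223 [16. 16.] 90.0
teal [237.4 240.6] 263 [19.  13.8] 84.3
teal [237.2 264.9] 272 [19. 14.] 90.0
teal [267.5 263.9] 269 [20. 13.] 90.0
```

View pics/topcrop.png

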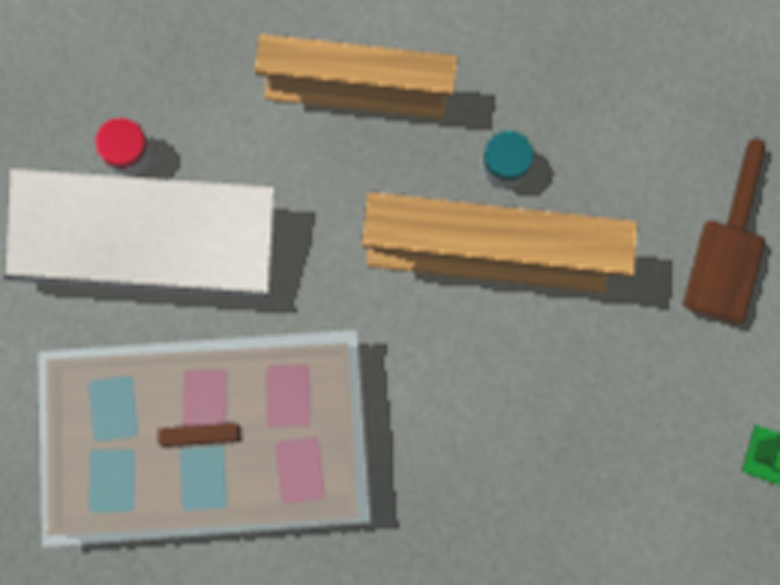

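View pics/sidecrop.png

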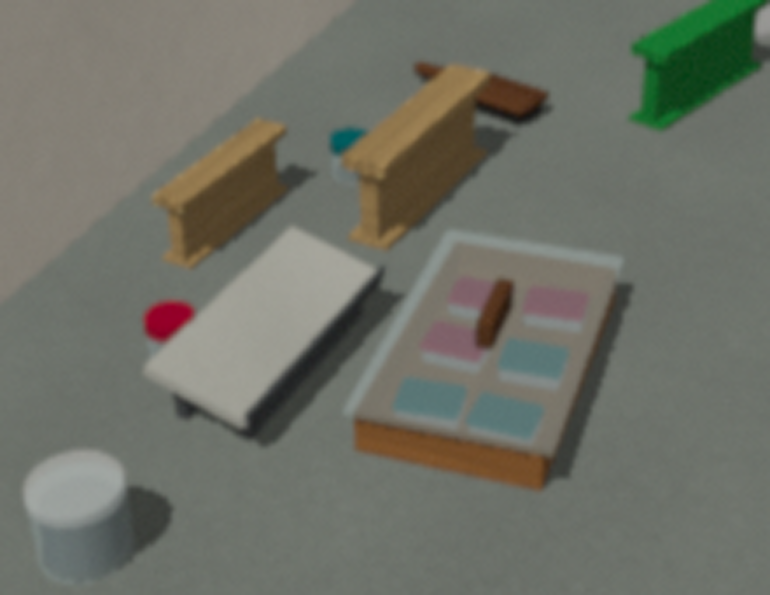

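The crops confirm that the large oak board at top px (366,184), side px (318,165), has the teal pot behind it and is the ledge. The white ramp has the red pot. Next I'll triangulate corners and tins from the two views.

```bash
python3 - <<'E'
from h import *
np.set_printoptions(precision=4,suppress=True)
T=lambda x,y:(200+x/3,105+y/3); S=lambda x,y:(200+x/3.5,130+y/3.5)
def show(nm,a,b):
    X=tri(a,b); print(nm); print(np.c_[X, np.linalg.norm(proj("top",X)-a,axis=1)]); return X
# ledge corners: far+y, near+y, far-y, near-y
L=show("ledge",[T(368,193),T(363,246),T(636,222),T(634,274)],[S(345,160),S(370,177),S(455,66),S(491,73)])
R=show("ramp far+y,near+y,far-y,near-y",[T(9,169),T(6,275),T(273,186),T(268,292)],[S(148,372),S(243,425),S(293,228),S(381,270)])
B=show("lid",[T(39,352),T(43,545),T(356,331),T(368,521)],[S(347,412),S(545,455),S(450,233),S(622,262)])
b=show("bar ends +y,-y top",[T(160,432),T(240,428)],[S(484,335),S(505,286)])
tp=[(239.4,151.5),(369.2,156.2)]; sd=[(247.2,218),(297.6,167)]
show("testers",tp,sd)
t=[(295.5,236.4),(299.6,261.3),(267.7,237.1),(237.4,240.6),(267.5,263.9),(237.2,264.9)]
s=[(334.4,213.2),(358.4,216.1),(328.7,227),(322.3,243.5),(351.9,232.1),(343.9,248.4)]
show("tins r r r t t t",t,s)
print("ledge z=.1 from top",plane("top",[T(368,193),T(363,246),T(636,222),T(634,274)],.1))
print("tins z=.027",plane("top",t,.027))
print("lid top z .046",plane("top",[T(39,352),T(43,545),T(356,331),T(368,521)],.046))
E
```

```text
ledge
[[ 0.6858 -0.0476  0.0956  0.6908]
 [ 0.648  -0.0412  0.0858  2.4537]
 [ 0.6623 -0.2852  0.0979  0.6409]
 [ 0.6169 -0.2813  0.0985  0.0024]]
ramp far+y,near+y,far-y,near-y
[[0.7121 0.2803 0.0607 1.0324]
 [0.6208 0.285  0.0359 0.0047]
 [0.7004 0.0391 0.0633 0.4738]
 [0.6069 0.0432 0.0405 0.0773]]
lid
[[ 0.5474  0.2478  0.0438  0.5308]
 [ 0.3811  0.2356  0.0422  1.0617]
 [ 0.5706 -0.0384  0.0427  0.3491]
 [ 0.4017 -0.0507  0.0421  0.1062]]
bar ends +y,-y top
[[0.4746 0.1325 0.062  0.9779]
 [0.4796 0.0624 0.0664 0.5297]]
testers
[[ 0.7494  0.1858  0.052   0.7395]
 [ 0.7442 -0.1759  0.0544  2.0136]]
tins r r r t t t
[[0.5192 0.0263 0.0273 1.7727]
 [0.4471 0.0122 0.0261 0.0301]
 [0.5131 0.1016 0.0254 0.4383]
 [0.5018 0.1839 0.0249 0.1046]
 [0.4395 0.0993 0.0249 0.1   ]
 [0.4361 0.1812 0.0246 0.1016]]
ledge z=.1 from top [[ 0.6865 -0.047   0.1   ]
 [ 0.6385 -0.0431  0.1   ]
 [ 0.6635 -0.2842  0.1   ]
 [ 0.6166 -0.2809  0.1   ]]
tins z=.027 [[0.5145 0.0248 0.027 ]
 [0.447  0.0122 0.027 ]
 [0.5118 0.101  0.027 ]
 [0.5014 0.1833 0.027 ]
 [0.4392 0.099  0.027 ]
 [0.4358 0.1806 0.027 ]]
lid top z .046 [[ 0.5485  0.2477  0.046 ]
 [ 0.3786  0.2338  0.046 ]
 [ 0.5711 -0.0381  0.046 ]
 [ 0.4015 -0.0507  0.046 ]]
```

Call:
apply_moves(
  delta_pos=[
    [0.68,0.4,0.05],
    [0.68,0.4,0.05],
    [0.68,0.4,0.05],
    [0.68,0.4,0.05],
    [0.68,0.4,0.05],
    [0.68,0.4,0.05],
    [0.68,0.4,0.05],
    [0.68,0.4,0.05],
  ],
  dr=[
    [0,0,0.93],
    [0,0,0.93],
    [0,0,0.93],
    [0,0,0.93],
    [0,0,0.93],
    [0,0,0.93],
    [0,0,0.93],
    [0,0,0.93],
  ],
  jaw=[1,1,1,1,1,1,1,1],
  force=35,
)

```text
time: 0.77
tool_pos: [0.4011, -0.347, 0.2468]
tool_rot: [-3.142, -0.001, 0.71]
contact_force: [-0.6, -0.5, 0.1]
opening: 0.0918
grip_force: 0.0
```

Call:
apply_moves(
  delta_pos=[
    [0.18,0.8,-0.1],
    [0.18,0.8,-0.1],
    [0.18,0.8,-0.1],
    [0.18,0.8,-0.1],
    [0.18,0.8,-0.1],
    [0.18,0.8,-0.1],
    [0.18,0.8,-0.1],
    [0.18,0.8,-0.1],
  ],
  dr=[
    [0,0,0.93],
    [0,0,0.93],
    [0,0,0.93],
    [0,0,0.93],
    [0,0,0.93],
    [0,0,0.93],
    [0,0,0.93],
    [0,0,0.93],
  ],
  jaw=[1,1,1,1,1,1,1,1],
)

```text
time: 1.43
tool_pos: [0.47, -0.0273, 0.2063]
tool_rot: [-3.141, -0.0, 1.173]
contact_force: [0.6, 0.0, 0.9]
opening: 0.0917
grip_force: 0.0
```

Call:
apply_moves(
  delta_pos=[
    [0.02,0.31,-0.2],
    [0.02,0.31,-0.2],
    [0.02,0.31,-0.2],
    [0.02,0.31,-0.2],
    [0.02,0.31,-0.2],
    [0.02,0.31,-0.2],
    [0.02,0.31,-0.2],
    [0.02,0.31,-0.2],
  ],
  dr=[
    [0,0,0.94],
    [0,0,0.94],
    [0,0,0.94],
    [0,0,0.94],
    [0,0,0.94],
    [0,0,0.94],
    [0,0,0.94],
    [0,0,0.94],
  ],
  jaw=[1,1,1,1,1,1,1,1],
)

```text
time: 2.1
tool_pos: [0.4789, 0.0933, 0.1276]
tool_rot: [3.14, 0.0, 1.64]
contact_force: [-0.0, 0.1, 0.0]
opening: 0.0921
grip_force: 0.0
```

Call:
apply_moves(
  delta_pos=[
    [0,0,-0.08],
    [0,0,-0.13],
    [0,0,-0.17],
    [0,0,-0.185],
    [0,0,-0.185],
    [0,0,-0.185],
    [0,0,-0.185],
    [0,0,-0.185],
  ],
  dr=[
    [0,0,0],
    [0,0,0],
    [0,0,0],
    [0,0,0],
    [0,0,0],
    [0,0,0],
    [0,0,0],
    [0,0,0],
  ],
  jaw=[1,1,1,1,0.1,0.1,0.1,0.1],
)

```text
time: 2.77
tool_pos: [0.4791, 0.0942, 0.0539]
tool_rot: [3.139, 0.0, 1.642]
contact_force: [0.0, 0.1, -1.0]
opening: 0.0697
grip_force: 0.0
```

Call:
apply_moves(
  delta_pos=[
    [0,0,-0.005],
    [0,0,-0.005],
    [0,0,-0.005],
    [0,0,-0.005],
    [0,0,-0.005],
    [0,0,-0.005],
    [0,0,-0.005],
    [0,0,-0.005],
  ],
  dr=[
    [0,0,0],
    [0,0,0],
    [0,0,0],
    [0,0,0],
    [0,0,0],
    [0,0,0],
    [0,0,0],
    [0,0,0],
  ],
  jaw=[0,0,0,0,0,0,0,0],
)

```text
time: 3.43
tool_pos: [0.4779, 0.0944, 0.0507]
tool_rot: [-3.141, 0.0, 1.643]
contact_force: [-2.9, -0.0, 1.7]
opening: 0.0162
grip_force: 1.1
```

Call:
apply_moves(
  delta_pos=[
    [0,0,0],
    [0,0,0],
    [0,0,0],
    [0,0,0],
    [0,0,0],
  ],
  dr=[
    [0,0,0],
    [0,0,0],
    [0,0,0],
    [0,0,0],
    [0,0,0],
  ],
  jaw=[0,0,0,0,0],
)

```text
time: 3.85
tool_pos: [0.4779, 0.0944, 0.0507]
tool_rot: [-3.141, -0.0, 1.643]
contact_force: [-2.4, 1.1, 2.2]
opening: 0.0158
grip_force: 35.0
```

Call:
apply_moves(
  delta_pos=[
    [0,0,0.05],
    [0,0,0.1],
    [0,0,0.17],
    [0,0,0.22],
    [0,0,0.25],
    [0,0,0.25],
  ],
  dr=[
    [0,0,0],
    [0,0,0],
    [0,0,0],
    [0,0,0],
    [0,0,0],
    [0,0,0],
  ],
  jaw=[0,0,0,0,0,0],
)

```text
time: 4.35
tool_pos: [0.48, 0.0945, 0.1531]
tool_rot: [3.136, 0.0, 1.643]
contact_force: [1.2, 0.5, -2.3]
opening: 0.0158
grip_force: 35.0
```

Call:
apply_moves(
  delta_pos=[
    [-0.03,0.15,0],
    [-0.06,0.3,0],
    [-0.08,0.4,0],
    [-0.1,0.5,0],
    [-0.11,0.6,0],
    [-0.13,0.7,0],
    [-0.14,0.78,0],
    [-0.14,0.82,0],
  ],
  dr=[
    [0,0,0],
    [0,0,0],
    [0,0,0],
    [0,0,0],
    [0,0,0],
    [0,0,0],
    [0,0,0],
    [0,0,0],
  ],
  jaw=[0,0,0,0,0,0,0,0],
)

```text
time: 5.02
tool_pos: [0.4207, 0.4241, 0.149]
tool_rot: [-3.14, 0.001, 1.643]
contact_force: [1.7, 0.1, -2.6]
opening: 0.0156
grip_force: 35.0
```

Call:
apply_moves(
  delta_pos=[
    [0,0,-0.05],
    [0,0,-0.12],
    [0,0,-0.19],
    [0,0,-0.25],
    [0,0,-0.29],
    [0,0,-0.31],
    [0,0,-0.32],
    [0,0,-0.32],
  ],
  dr=[
    [0,0,0],
    [0,0,0],
    [0,0,0],
    [0,0,0],
    [0,0,0],
    [0,0,0],
    [0,0,0],
    [0,0,0],
  ],
  jaw=[0,0,0,0,0,0,0,0],
)

```text
time: 5.68
tool_pos: [0.4219, 0.4221, 0.0216]
tool_rot: [-3.14, 0.001, 1.643]
contact_force: [-0.7, 0.2, -2.9]
opening: 0.0156
grip_force: 35.0
```

Call:
apply_moves(
  delta_pos=[
    [0,0,-0.01],
    [0,0,-0.018],
    [0,0,-0.023],
    [0,0,-0.025],
    [0,0,-0.025],
    [0,0,-0.025],
    [0,0,-0.025],
    [0,0,-0.025],
  ],
  dr=[
    [0,0,0],
    [0,0,0],
    [0,0,0],
    [0,0,0],
    [0,0,0],
    [0,0,0],
    [0,0,0],
    [0,0,0],
  ],
  jaw=[0,0,0,0,0,0.7,0.7,0.7],
)

```text
time: 6.35
tool_pos: [0.4226, 0.4227, 0.0134]
tool_rot: [3.14, -0.001, 1.643]
contact_force: [0.6, 0.4, -1.1]
opening: 0.0312
grip_force: 0.0
```

Call:
apply_moves(
  delta_pos=[
    [0,0,0],
    [0,0,0],
    [0,0,0.1],
    [0,0,0.2],
    [0,0,0.3],
    [0,0,0.4],
    [0,0,0.4],
  ],
  dr=[
    [0,0,0],
    [0,0,0],
    [0,0,0],
    [0,0,0],
    [0,0,0],
    [0,0,0],
    [0,0,0],
  ],
  jaw=[0.8,0.8,0.8,0.8,0.8,0.8,0.8],
)

```text
time: 6.93
tool_pos: [0.4254, 0.425, 0.1818]
tool_rot: [3.129, -0.009, 1.643]
contact_force: [1.3, 1.4, 0.1]
opening: 0.0724
grip_force: 0.0
```

```bash
cat > tins.py <<'E'
from h import *
np.set_printoptions(precision=4,suppress=True)
def look(tag,z=.027,roi=None):
    t,s=shot("top"),shot("side")
    cv2.imwrite(f"pics/top{tag}.png",t[...,::-1]); cv2.imwrite(f"pics/side{tag}.png",s[...,::-1])
    return t,s
def pose(t,f,zf):
    """top-view tins: position on plane zf(x,y), long-axis yaw"""
    for c,a,r in blobs(f(t),60):
        z=zf(c); p=plane("top",c,z)[0]; b=plane("top",cv2.boxPoints(r),z)[:,:2]
        e=[b[1]-b[0],b[2]-b[1]]; l=sorted(e,key=np.linalg.norm)
        L=l[1]*np.sign(l[1][0]) ; print(c.round(1),p,"size",np.linalg.norm(l[0]).round(4),np.linalg.norm(l[1]).round(4),"long axis yaw",np.arctan2(L[1],L[0]).round(3))
E
python3 - <<'E'
from tins import *
t,s=look("1")
print("red");pose(t,red,lambda c:.027);print("teal");pose(t,teal,lambda c:.027)
E
```

```text
red
[239.4 151.6] [0.7549 0.1902 0.027 ] size 0.0462 0.0487 long axis yaw -0.726
[295.8 236.3] [0.5148 0.024  0.027 ] size 0.0387 0.0551 long axis yaw 0.019
[268.  237.9] [0.5095 0.1    0.027 ] size 0.0385 0.0549 long axis yaw 0.032
[299.7 261.5] [0.4465 0.0118 0.027 ] size 0.0402 0.0561 long axis yaw 0.143
teal
[369.2 156.2] [ 0.7471 -0.1814  0.027 ] size 0.0463 0.0478 long axis yaw -0.016
[237.5 240.9] [0.5006 0.1831 0.027 ] size 0.039 0.0546 long axis yaw 0.145
[237.  264.9] [0.4357 0.1813 0.027 ] size 0.0379 0.0534 long axis yaw 0.047
[267.5 263.8] [0.4394 0.099  0.027 ] size 0.0384 0.0544 long axis yaw 0.095
```

View pics/top1.png

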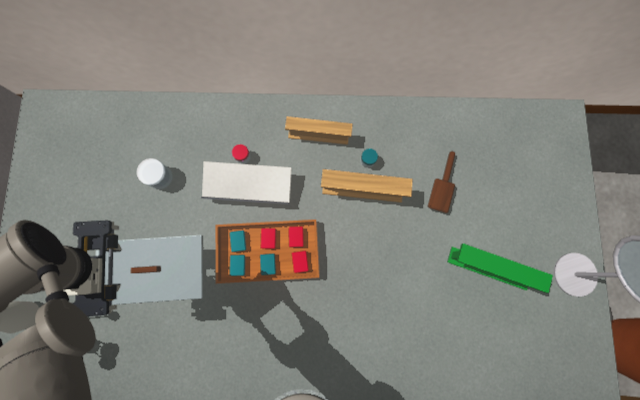

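The lid lies on the counter at px (145,269), and the open box at (268,250) holds 6 tins. I'll check the wall gaps before reaching in.

```bash
python3 - <<'E'
import cv2
im=cv2.imread("pics/top1.png")[210:295,205:330]; cv2.imwrite("pics/box1.png",cv2.resize(im,None,fx=6,fy=6,interpolation=cv2.INTER_CUBIC))
E
```

```text
(no output)
```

View pics/box1.png

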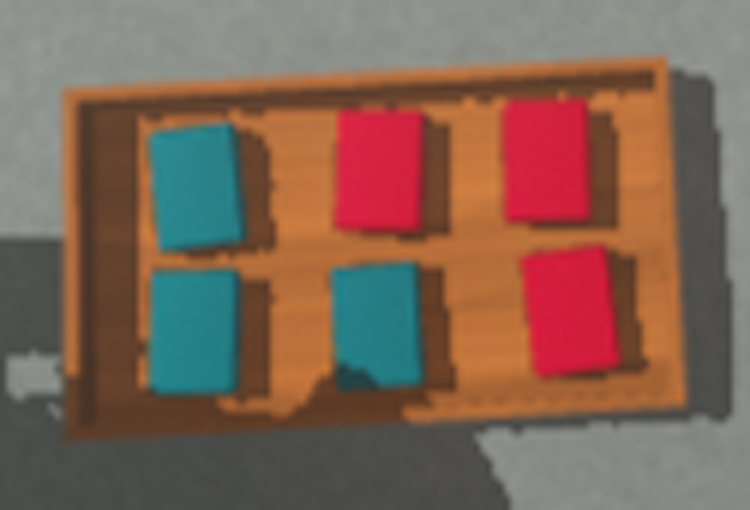

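```bash
python3 - <<'E'
from h import *
np.set_printoptions(precision=4,suppress=True)
C=lambda a:np.array(a,float)/6+(205,210)
b=plane("top",C([(65,89),(65,440),(667,57),(687,406)]),.04)[:,:2]; print(b)
c=b.mean(0); y=(b[0]+b[1]-b[2]-b[3]); x=(b[0]+b[2]-b[1]-b[3]); yb=np.arctan2(-y[0],y[1]); xb=np.arctan2(x[1],x[0])
print("box",c,"len",np.linalg.norm(y)/2,np.linalg.norm(x)/2,yb,xb)
a=(yb*2+xb)/3; Rm=np.array([[np.cos(a),-np.sin(a)],[np.sin(a),np.cos(a)]])
tins=dict(r1=[(507,100),(587,100),(588,221),(506,221)],r2=[(338,110),(423,111),(420,232),(335,228)],r3=[(522,255),(603,246),(617,366),(540,377)],
t1=[(150,133),(232,124),(244,240),(161,250)],t2=[(152,270),(237,270),(234,394),(149,393)],t3=[(332,268),(417,263),(422,384),(338,392)])
for k,v in tins.items():
    p=plane("top",C(v),.027)[:,:2]; m=p.mean(0); l=(p[0]+p[1]-p[2]-p[3])/2; w=(p[0]+p[3]-p[1]-p[2])/2
    q=(p-c)@Rm
    print(k,m,"L",np.linalg.norm(l),"W",np.linalg.norm(w),"yaw",np.arctan2(l[1],l[0]),np.arctan2(-w[0],w[1]),"ybox",q[:,1].min(),q[:,1].max(),"xbox",q[:,0].min(),q[:,0].max())
E
```

```text
[[ 0.5425  0.2412]
 [ 0.387   0.2319]
 [ 0.5603 -0.0314]
 [ 0.404  -0.0423]]
box [0.4735 0.0998] len 0.2739539691091315 0.15625138397177052 0.063505084367788 0.0647314451436275
r1 [0.5137 0.023 ] L 0.05545100369064109 W 0.03708593370562289 yaw 0.022183550637310808 0.010640988216500991 ybox -0.09880172211477271 -0.059455084286690885 xbox 0.006577390606168335 0.06395485981747971
r2 [0.5085 0.0996] L 0.054586033062490276 W 0.038806871464841436 yaw 0.010282224262993966 -0.01871366742689682 ybox -0.023356707870940602 0.018243901292945636 xbox 0.005714486395236659 0.06342490278079423
r3 [0.4457 0.0109] L 0.05473133887297886 W 0.035998736216431064 yaw 0.15305957386387886 0.13376634710504534 ybox -0.10690273338166463 -0.0661191830680006 xbox -0.06213701036027167 -0.005110444877307557
t1 [0.5001 0.1822] L 0.053483469005298025 W 0.037518535436365213 yaw 0.1473221093428286 0.1257491317022582 ybox 0.05951957134251778 0.10142219298256151 xbox 0.0039232626941226815 0.05953928929690216
t2 [0.4349 0.1807] L 0.05491383392154826 W 0.03814993205292103 yaw 0.025430549152512697 0.0032179189303459545 ybox 0.06291638046776833 0.10310880712947802 xbox -0.06204014738379441 -0.004852846231518634
t3 [0.4379 0.0979] L 0.05474154218822101 W 0.03810021902303706 yaw 0.08081332636447652 0.08499195757165866 ybox -0.018965841814461877 0.02005097203009593 xbox -0.06373989950204481 -0.008203153750618296
```

Call:
apply_moves(
  delta_pos=[
    [0.08,-0.34,0],
    [0.08,-0.34,0],
    [0.08,-0.34,0],
    [0.08,-0.34,0],
  ],
  dr=[
    [0,0,-1],
    [0,0,-1],
    [0,0,-1],
    [0,0,-1],
  ],
  jaw=[0.61,0.61,0.61,0.61],
  force=30,
)

```text
time: 7.37
tool_pos: [0.4539, 0.2819, 0.1708]
tool_rot: [-3.14, 0.004, 1.135]
contact_force: [1.0, 0.2, 0.3]
opening: 0.0568
grip_force: 0.0
```

Call:
apply_moves(
  delta_pos=[
    [0.08,-0.34,0],
    [0.08,-0.34,0],
    [0.08,-0.34,0],
    [0.08,-0.34,0],
  ],
  dr=[
    [0,0,-1],
    [0,0,-1],
    [0,0,-1],
    [0,0,-1],
  ],
  jaw=[0.61,0.61,0.61,0.61],
)

```text
time: 7.7
tool_pos: [0.4861, 0.1459, 0.1711]
tool_rot: [-3.142, 0.004, 0.634]
contact_force: [0.7, 0.6, 0.7]
opening: 0.056
grip_force: 0.0
```

Call:
apply_moves(
  delta_pos=[
    [0.07,-0.3175,-0.1325],
    [0.07,-0.3175,-0.1325],
    [0.07,-0.3175,-0.1325],
    [0.07,-0.3175,-0.1325],
    [0.07,-0.3175,-0.1325],
  ],
  dr=[
    [0,0,-1],
    [0,0,-1],
    [0,0,-1],
    [0,0,-1],
    [0,0,-1],
  ],
  jaw=[0.61,0.61,0.61,0.61,0.61],
)

```text
time: 8.12
tool_pos: [0.5129, 0.0203, 0.1165]
tool_rot: [-3.141, 0.006, 0.133]
contact_force: [-0.1, -0.1, 0.5]
opening: 0.0561
grip_force: 0.0
```

Call:
apply_moves(
  delta_pos=[
    [0,0,0],
    [0,0,0],
    [0,0,-0.08],
    [0,0,-0.12],
    [0,0,-0.12],
    [0,0,-0.12],
  ],
  dr=[
    [0,0,-0.246],
    [0,0,-0.246],
    [0,0,-0.246],
    [0,0,-0.246],
    [0,0,-0.246],
    [0,0,-0.246],
  ],
  jaw=[0.61,0.61,0.61,0.61,0.61,0.61],
)

```text
time: 8.62
tool_pos: [0.5135, 0.0244, 0.0713]
tool_rot: [-3.141, 0.002, 0.024]
contact_force: [-0.1, 0.3, -0.2]
opening: 0.0562
grip_force: 0.0
```

Call:
apply_moves(
  delta_pos=[
    [0,0,-0.06],
    [0,0,-0.11],
    [0,0,-0.145],
    [0,0,-0.155],
    [0,0,-0.155],
    [0,0,-0.155],
    [0,0,-0.155],
    [0,0,-0.155],
  ],
  dr=[
    [0,0,0],
    [0,0,0],
    [0,0,0],
    [0,0,0],
    [0,0,0],
    [0,0,0],
    [0,0,0],
    [0,0,0],
  ],
  jaw=[0.61,0.61,0.61,0.61,0.61,0.3,0.3,0.3],
)

```text
time: 9.28
tool_pos: [0.5151, 0.0234, 0.011]
tool_rot: [3.141, -0.002, 0.02]
contact_force: [0.1, -0.0, 0.9]
opening: 0.0405
grip_force: 0.2
```

Call:
apply_moves(
  delta_pos=[
    [0,0,0],
    [0,0,0],
    [0,0,0],
    [0,0,0],
  ],
  dr=[
    [0,0,0],
    [0,0,0],
    [0,0,0],
    [0,0,0],
  ],
  jaw=[0.3,0.3,0.3,0.3],
)

```text
time: 9.62
tool_pos: [0.5151, 0.0234, 0.0109]
tool_rot: [3.141, -0.002, 0.02]
contact_force: [-0.2, 0.1, 6.6]
opening: 0.0398
grip_force: 30.0
```

Call:
apply_moves(
  delta_pos=[
    [0,0,0.08],
    [0,0,0.17],
    [0,0,0.26],
    [0.1,0.05,0.3],
    [0.2,0.1,0.3],
    [0.28,0.14,0.3],
    [0.329,0.1625,0.3],
    [0.329,0.1625,0.3],
  ],
  dr=[
    [0,0,0],
    [0,0,0],
    [0,0,0],
    [-0.002,-0.13,-0.04],
    [-0.005,-0.26,-0.08],
    [-0.007,-0.4,-0.11],
    [-0.009,-0.524,-0.146],
    [-0.009,-0.524,-0.146],
  ],
  jaw=[0.3,0.3,0.3,0.3,0.3,0.3,0.3,0.3],
)

```text
time: 10.28
tool_pos: [0.6477, 0.0906, 0.1299]
tool_rot: [-3.141, -0.266, -0.052]
contact_force: [-1.2, 0.1, -0.7]
opening: 0.0397
grip_force: 30.0
```

Call:
apply_moves(
  delta_pos=[
    [0,0,-0.05],
    [0,0,-0.1],
    [0,0,-0.14],
    [0,0,-0.16],
    [0,0,-0.17],
    [0,0,-0.17],
    [0,0,-0.17],
  ],
  dr=[
    [0,0,0],
    [0,0,0],
    [0,0,0],
    [0,0,0],
    [0,0,0],
    [0,0,0],
    [0,0,0],
  ],
  jaw=[0.3,0.3,0.3,0.3,0.3,0.3,0.3],
)

```text
time: 10.87
tool_pos: [0.6462, 0.0882, 0.0625]
tool_rot: [3.141, -0.263, -0.054]
contact_force: [0.3, -0.5, -1.0]
opening: 0.0401
grip_force: 30.0
```

Call:
apply_moves(
  delta_pos=[
    [0,0,-0.005],
    [0,0,-0.01],
    [0,0,-0.014],
    [0,0,-0.014],
  ],
  dr=[
    [0,0,0],
    [0,0,0],
    [0,0,0],
    [0,0,0],
  ],
  jaw=[0.3,0.3,0.3,0.3],
)

```text
time: 11.2
tool_pos: [0.6458, 0.0884, 0.0561]
tool_rot: [3.141, -0.262, -0.054]
contact_force: [-0.1, -0.3, -0.2]
opening: 0.0395
grip_force: 30.0
```

```bash
python3 - <<'E'
from tins import *
t,s=look("2")
a=cv2.resize(s[180:280,230:330],None,fx=5,fy=5,interpolation=cv2.INTER_CUBIC)
cv2.imwrite("pics/s2.png",a[...,::-1])
E
```

```text
(no output)
```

View pics/s2.png

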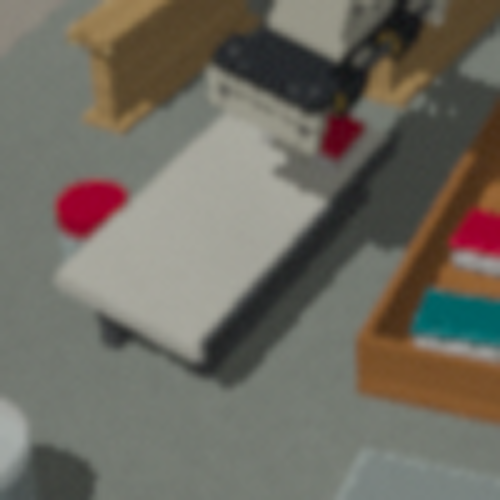

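The tin is held at the far end of the ramp, side px about (298,207), and there's no contact yet. I'll lower it gently.

Call:
apply_moves(
  delta_pos=[
    [0,0,-0.002],
    [0,0,-0.004],
    [0,0,-0.005],
    [0,0,-0.005],
  ],
  dr=[
    [0,0,0],
    [0,0,0],
    [0,0,0],
    [0,0,0],
  ],
  jaw=[0.3,0.3,0.3,0.3],
)

```text
time: 11.63
tool_pos: [0.646, 0.0884, 0.0546]
tool_rot: [3.141, -0.263, -0.054]
contact_force: [-1.5, 0.2, 3.2]
opening: 0.0399
grip_force: 30.0
```

Call:
apply_moves(
  delta_pos=[
    [0,0,0],
    [0,0,0],
    [0,0,0],
    [-0.02,0,0.07],
    [-0.04,0,0.15],
    [-0.07,0,0.26],
    [-0.07,0,0.26],
  ],
  dr=[
    [0,0,0],
    [0,0,0],
    [0,0,0],
    [0,0,0],
    [0,0,0],
    [0,0,0],
    [0,0,0],
  ],
  jaw=[0.5,0.56,0.56,0.56,0.56,0.56,0.56],
)

```text
time: 12.22
tool_pos: [0.6202, 0.0887, 0.1655]
tool_rot: [-3.141, -0.273, -0.054]
contact_force: [2.5, 0.1, 0.8]
opening: 0.0512
grip_force: 0.0
```

```bash
cat >> tins.py <<'E'
RC=np.array([.659,.162,.052]); RY=-.053; SL=.262
def Rz(a): return np.array([[np.cos(a),-np.sin(a),0],[np.sin(a),np.cos(a),0],[0,0,1]])
RR=Rz(RY)@cv2.Rodrigues(np.array([0,-SL,0]))[0]
def onramp(n,uv):  # ray to the plane of tin lids on the ramp (22 mm above the board), board frame coords
    K,R,t=M[n]; c=-R.T@t; d=np.linalg.inv(K)@np.array([*uv,1.])@R
    nn=RR[:,2]; s=((RC-c)@nn+.022)/(d@nn); return (c+d*s-RC)@RR
E
python3 - <<'E'
from tins import *
t,s=look("3")
for c,a,r in blobs(red(t),40): print("top",c,a,onramp("top",c))
for c,a,r in blobs(red(s),40): print("side",c,a,onramp("side",c))
E
```

```text
top [239.4449 151.6167] 227 [0.0822 0.0179 0.022 ]
top [299.7362 261.5147] 307 [-0.2055 -0.1609  0.022 ]
side [292.4253 204.7241] 174 [-0.0088 -0.0709  0.022 ]
side [358.5135 216.2973] 148 [-0.203  -0.1674  0.022 ]
side [247.1929 220.6571] 140 [0.0578 0.082  0.022 ]
side [329.503  227.1856] 167 [-0.1487 -0.0562  0.022 ]
```

Call:
apply_moves(
  delta_pos=[
    [-0.09,0.01,0],
    [-0.18,0.02,-0.04],
    [-0.25,0.029,-0.1],
    [-0.273,0.029,-0.16],
    [-0.273,0.029,-0.24],
    [-0.273,0.029,-0.31],
    [-0.273,0.029,-0.35],
    [-0.273,0.029,-0.371],
  ],
  dr=[
    [0.004,0.15,0.03],
    [0.008,0.3,0.06],
    [0.012,0.45,0.09],
    [0.014,0.524,0.106],
    [0.014,0.524,0.106],
    [0.014,0.524,0.106],
    [0.014,0.524,0.106],
    [0.014,0.524,0.106],
  ],
  jaw=[0.61,0.61,0.61,0.61,0.61,0.61,0.61,0.61],
)

```text
time: 12.98
tool_pos: [0.506, 0.0998, 0.0059]
tool_rot: [3.141, 0.007, -0.0]
contact_force: [-12.5, -1.0, 78.7]
opening: 0.0559
grip_force: 44.5
```

Call:
apply_moves(
  delta_pos=[
    [0,0,0],
    [0,0,0],
    [0,0,0],
    [0,0,0],
    [0,0,0],
    [0,0,0],
    [0,0,0],
  ],
  dr=[
    [0,0,0],
    [0,0,0],
    [0,0,0],
    [0,0,0],
    [0,0,0],
    [0,0,0],
    [0,0,0],
  ],
  jaw=[0.3,0.3,0.3,0.3,0.3,0.3,0.3],
)

```text
time: 13.57
tool_pos: [0.5087, 0.1, 0.0099]
tool_rot: [3.141, -0.0, -0.0]
contact_force: [-0.6, -0.1, -1.0]
opening: 0.0401
grip_force: 30.0
```

Call:
apply_moves(
  delta_pos=[
    [0,0,0.08],
    [0,0,0.17],
    [0,0,0.25],
    [0.09,0.04,0.25],
    [0.18,0.08,0.25],
    [0.27,0.12,0.25],
    [0.33,0.15,0.25],
    [0.354,0.157,0.25],
  ],
  dr=[
    [0,0,0],
    [0,0,0],
    [0,0,0],
    [-0.004,-0.13,-0.03],
    [-0.008,-0.26,-0.06],
    [-0.012,-0.4,-0.09],
    [-0.014,-0.524,-0.106],
    [-0.014,-0.524,-0.106],
  ],
  jaw=[0.3,0.3,0.3,0.3,0.3,0.3,0.3,0.3],
)

```text
time: 14.23
tool_pos: [0.6514, 0.1649, 0.1096]
tool_rot: [-3.141, -0.266, -0.053]
contact_force: [-0.5, 0.2, -0.5]
opening: 0.0398
grip_force: 30.0
```

Call:
apply_moves(
  delta_pos=[
    [0,0,-0.03],
    [0,0,-0.07],
    [0,0,-0.1],
    [0,0,-0.12],
    [0,0,-0.13],
    [0,0,-0.135],
    [0,0,-0.1375],
    [0,0,-0.1375],
  ],
  dr=[
    [0,0,0],
    [0,0,0],
    [0,0,0],
    [0,0,0],
    [0,0,0],
    [0,0,0],
    [0,0,0],
    [0,0,0],
  ],
  jaw=[0.3,0.3,0.3,0.3,0.3,0.3,0.3,0.3],
)

```text
time: 14.9
tool_pos: [0.6506, 0.1628, 0.0553]
tool_rot: [-3.142, -0.263, -0.054]
contact_force: [0.2, -0.8, -0.6]
opening: 0.0397
grip_force: 30.0
```

Call:
apply_moves(
  delta_pos=[
    [0,0,-0.002],
    [0,0,-0.002],
    [0,0,-0.002],
    [0,0,-0.002],
    [-0.02,0,0.07],
    [-0.04,0,0.15],
    [-0.07,0,0.258],
    [-0.07,0,0.258],
  ],
  dr=[
    [0,0,0],
    [0,0,0],
    [0,0,0],
    [0,0,0],
    [0,0,0],
    [0,0,0],
    [0,0,0],
    [0,0,0],
  ],
  jaw=[0.3,0.54,0.54,0.54,0.54,0.54,0.54,0.54],
)

```text
time: 15.57
tool_pos: [0.6247, 0.1636, 0.1662]
tool_rot: [-3.139, -0.274, -0.054]
contact_force: [1.4, 0.4, 1.5]
opening: 0.0497
grip_force: 0.0
```

Call:
apply_moves(
  delta_pos=[
    [-0.08,-0.06,0],
    [-0.16,-0.13,0],
    [-0.23,-0.2,-0.03],
    [-0.31,-0.26,-0.07],
    [-0.38,-0.32,-0.12],
    [-0.42,-0.36,-0.18],
    [-0.441,-0.374,-0.23],
    [-0.441,-0.374,-0.245],
  ],
  dr=[
    [-0.001,0.07,0.04],
    [-0.003,0.15,0.09],
    [-0.005,0.24,0.14],
    [-0.008,0.34,0.2],
    [-0.01,0.45,0.26],
    [-0.012,0.525,0.306],
    [-0.012,0.525,0.306],
    [-0.012,0.525,0.306],
  ],
  jaw=[0.54,0.54,0.54,0.54,0.54,0.54,0.54,0.54],
)

```text
time: 16.23
tool_pos: [0.443, 0.0122, 0.0579]
tool_rot: [-3.141, 0.005, 0.098]
contact_force: [-0.2, 0.3, 0.0]
opening: 0.0498
grip_force: 0.0
```

```bash
python3 - <<'E'
from tins import *
t,s=look("4")
for c,a,r in blobs(red(t),40): print("top",c,a,onramp("top",c))
for c,a,r in blobs(red(s),40): print("side",c,a,onramp("side",c))
o=telemetry.observe(); print(o["tool_pos"],o["tool_rot"],o["opening"])
E
```

```text
top [239.4449 151.6167] 227 [0.0822 0.0179 0.022 ]
top [244.6161 185.3185] 336 [-0.0069 -0.0003  0.022 ]
top [272.0729 187.459 ] 329 [-0.0079 -0.0743  0.022 ]
side [292.4576 204.6384] 177 [-0.0087 -0.0714  0.022 ]
side [279.9365 216.746 ] 189 [-0.0072  0.004   0.022 ]
side [352.381  215.4762] 42 [-0.1851 -0.1571  0.022 ]
side [247.1844 220.6879] 141 [0.0578 0.0821 0.022 ]
[0.4458 0.0132 0.0595] [-3.1412  0.0013  0.0992] 0.04923737688616627
```

Two reds are placed, and both views put them within 4 mm of where I intended. Next is the tight one by the wall, so I'll go down slowly.

Call:
apply_moves(
  delta_pos=[
    [0,0,-0.02],
    [0,0,-0.04],
    [0,0,-0.055],
    [0,0,-0.065],
    [0,0,-0.075],
    [0,0,-0.075],
  ],
  dr=[
    [0,0,0],
    [0,0,0],
    [0,0,0],
    [0,0,0],
    [0,0,0],
    [0,0,0],
  ],
  jaw=[0.54,0.54,0.54,0.54,0.54,0.54],
)

```text
time: 16.83
tool_pos: [0.4455, 0.0134, 0.0293]
tool_rot: [-3.141, 0.001, 0.101]
contact_force: [-0.3, 0.1, -0.7]
opening: 0.0493
grip_force: 0.0
```

Call:
apply_moves(
  delta_pos=[
    [0,0,-0.015],
    [0,0,-0.03],
    [0,0,-0.042],
    [0,0,-0.05],
    [0,0,-0.05],
    [0,0,-0.05],
  ],
  dr=[
    [0,0,0],
    [0,0,0],
    [0,0,0],
    [0,0,0],
    [0,0,0],
    [0,0,0],
  ],
  jaw=[0.54,0.54,0.54,0.54,0.54,0.54],
)

```text
time: 17.33
tool_pos: [0.4457, 0.0132, 0.0097]
tool_rot: [-3.141, 0.001, 0.1]
contact_force: [-0.1, -0.9, -0.0]
opening: 0.0494
grip_force: 0.0
```

Call:
apply_moves(
  delta_pos=[
    [0,0,0],
    [0,0,0],
    [0,0,0],
    [0,0,0],
    [0,0,0],
    [0,0,0],
  ],
  dr=[
    [0,0,0],
    [0,0,0],
    [0,0,0],
    [0,0,0],
    [0,0,0],
    [0,0,0],
  ],
  jaw=[0.3,0.3,0.3,0.3,0.3,0.3],
)

```text
time: 17.83
tool_pos: [0.446, 0.0132, 0.0101]
tool_rot: [3.141, -0.0, 0.1]
contact_force: [-0.3, -0.2, 1.9]
opening: 0.0394
grip_force: 29.8
```

Call:
apply_moves(
  delta_pos=[
    [0,0,0.08],
    [0,0,0.17],
    [0,0,0.26],
    [0.04,0.05,0.325],
    [0.1,0.12,0.325],
    [0.16,0.18,0.325],
    [0.22,0.24,0.325],
    [0.28,0.3,0.325],
  ],
  dr=[
    [0,0,0],
    [0,0,0],
    [0,0,0],
    [0,0,0],
    [0,0,0],
    [0,0,0],
    [0,0,0],
    [0,0,0],
  ],
  jaw=[0.3,0.3,0.3,0.3,0.3,0.3,0.3,0.3],
)

```text
time: 18.5
tool_pos: [0.5586, 0.1345, 0.1401]
tool_rot: [3.142, 0.0, 0.1]
contact_force: [0.3, 0.4, -0.8]
opening: 0.0398
grip_force: 29.8
```

Call:
apply_moves(
  delta_pos=[
    [0.06,0.06,0],
    [0.12,0.12,0],
    [0.18,0.18,0],
    [0.22,0.23,0],
    [0.241,0.259,-0.02],
    [0.241,0.259,-0.08],
    [0.241,0.259,-0.13],
    [0.241,0.259,-0.16],
  ],
  dr=[
    [0.002,-0.1,-0.06],
    [0.005,-0.22,-0.12],
    [0.007,-0.34,-0.18],
    [0.01,-0.45,-0.25],
    [0.012,-0.525,-0.306],
    [0.012,-0.525,-0.306],
    [0.012,-0.525,-0.306],
    [0.012,-0.525,-0.306],
  ],
  jaw=[0.3,0.3,0.3,0.3,0.3,0.3,0.3,0.3],
)

```text
time: 19.17
tool_pos: [0.6525, 0.2369, 0.0729]
tool_rot: [3.14, -0.258, -0.053]
contact_force: [0.5, 0.0, -1.2]
opening: 0.04
grip_force: 29.8
```

Call:
apply_moves(
  delta_pos=[
    [0,0,-0.02],
    [0,0,-0.035],
    [0,0,-0.045],
    [0,0,-0.051],
    [0,0,-0.054],
    [0,0,-0.054],
  ],
  dr=[
    [0,0,0],
    [0,0,0],
    [0,0,0],
    [0,0,0],
    [0,0,0],
    [0,0,0],
  ],
  jaw=[0.3,0.3,0.3,0.3,0.3,0.3],
)

```text
time: 19.67
tool_pos: [0.6546, 0.2367, 0.0549]
tool_rot: [-3.141, -0.263, -0.054]
contact_force: [0.3, -0.6, -0.6]
opening: 0.0396
grip_force: 29.8
```

Call:
apply_moves(
  delta_pos=[
    [0,0,0],
    [0,0,0],
    [0,0,0],
    [-0.02,0,0.07],
    [-0.04,0,0.15],
    [-0.07,0,0.26],
    [-0.07,0,0.26],
  ],
  dr=[
    [0,0,0],
    [0,0,0],
    [0,0,0],
    [0,0,0],
    [0,0,0],
    [0,0,0],
    [0,0,0],
  ],
  jaw=[0.56,0.56,0.56,0.56,0.56,0.56,0.56],
)

```text
time: 20.25
tool_pos: [0.6286, 0.2381, 0.167]
tool_rot: [-3.137, -0.274, -0.054]
contact_force: [1.6, 0.8, 1.0]
opening: 0.0513
grip_force: 0.0
```

Call:
apply_moves(
  delta_pos=[
    [-0.09,-0.03,0],
    [-0.17,-0.07,0],
    [-0.25,-0.1,-0.04],
    [-0.3,-0.13,-0.1],
    [-0.315,-0.1355,-0.18],
    [-0.315,-0.1355,-0.26],
    [-0.315,-0.1355,-0.31],
    [-0.315,-0.1355,-0.321],
  ],
  dr=[
    [-0.004,0.1,0.08],
    [-0.009,0.22,0.16],
    [-0.013,0.34,0.24],
    [-0.018,0.45,0.32],
    [-0.022,0.526,0.38],
    [-0.022,0.526,0.38],
    [-0.022,0.526,0.38],
    [-0.022,0.526,0.38],
  ],
  jaw=[0.6,0.6,0.6,0.6,0.6,0.6,0.6,0.6],
)

```text
time: 20.92
tool_pos: [0.4983, 0.182, 0.0269]
tool_rot: [3.141, 0.006, 0.137]
contact_force: [-0.7, 0.6, 0.1]
opening: 0.055
grip_force: 0.0
```

Call:
apply_moves(
  delta_pos=[
    [0,0,-0.015],
    [0,0,-0.03],
    [0,0,-0.042],
    [0,0,-0.05],
    [0,0,-0.05],
  ],
  dr=[
    [0,0,0],
    [0,0,0],
    [0,0,0],
    [0,0,0],
    [0,0,0],
  ],
  jaw=[0.6,0.6,0.6,0.6,0.6],
)

```text
time: 21.33
tool_pos: [0.5004, 0.1827, 0.0101]
tool_rot: [3.141, 0.0, 0.138]
contact_force: [0.2, 0.2, 0.2]
opening: 0.055
grip_force: 0.0
```

Call:
apply_moves(
  delta_pos=[
    [0,0,0],
    [0,0,0],
    [0,0,0],
    [0,0,0],
    [0,0,0],
    [0,0,0],
    [0,0,0],
  ],
  dr=[
    [0,0,0],
    [0,0,0],
    [0,0,0],
    [0,0,0],
    [0,0,0],
    [0,0,0],
    [0,0,0],
  ],
  jaw=[0.3,0.3,0.3,0.3,0.3,0.3,0.3],
)

```text
time: 21.92
tool_pos: [0.5006, 0.1827, 0.0104]
tool_rot: [3.142, -0.0, 0.137]
contact_force: [-0.5, -0.5, 5.4]
opening: 0.0398
grip_force: 30.0
```

Call:
apply_moves(
  delta_pos=[
    [0,0,0.08],
    [0,0,0.17],
    [0,0,0.26],
    [0.01,-0.02,0.34],
    [0.03,-0.06,0.41],
    [0.06,-0.12,0.45],
    [0.08,-0.17,0.475],
    [0.1,-0.2,0.475],
  ],
  dr=[
    [0,0,0],
    [0,0,0],
    [0,0,0],
    [0,0,0.2],
    [0,0,0.4],
    [0,0,0.6],
    [0,0,0.8],
    [0,0,0.895],
  ],
  jaw=[0.3,0.3,0.3,0.3,0.3,0.3,0.3,0.3],
)

```text
time: 22.58
tool_pos: [0.5417, 0.1008, 0.2024]
tool_rot: [3.139, -0.002, 0.589]
contact_force: [0.2, -0.1, -0.8]
opening: 0.0398
grip_force: 30.0
```

Call:
apply_moves(
  delta_pos=[
    [0.03,-0.05,0],
    [0.06,-0.1,0],
    [0.1,-0.16,0],
    [0.13,-0.22,0],
    [0.15,-0.25,0],
  ],
  dr=[
    [0,0,0.18],
    [0,0,0.36],
    [0,0,0.54],
    [0,0,0.72],
    [0,0,0.895],
  ],
  jaw=[0.3,0.3,0.3,0.3,0.3],
)

```text
time: 23.0
tool_pos: [0.6009, -0.0002, 0.1992]
tool_rot: [-3.141, 0.002, 1.035]
contact_force: [-0.6, -0.6, -0.6]
opening: 0.0397
grip_force: 30.0
```

Call:
apply_moves(
  delta_pos=[
    [0.03,-0.05,0],
    [0.06,-0.1,0],
    [0.1,-0.16,0],
    [0.13,-0.21,0],
    [0.145,-0.23,0],
    [0.145,-0.23,0],
  ],
  dr=[
    [0,0,0.18],
    [0,0,0.36],
    [0,0,0.54],
    [0,0,0.72],
    [0,0,0.895],
    [0,0,0.895],
  ],
  jaw=[0.3,0.3,0.3,0.3,0.3,0.3],
)

```text
time: 23.5
tool_pos: [0.6587, -0.0918, 0.1985]
tool_rot: [-3.14, 0.001, 1.48]
contact_force: [-0.5, -0.1, -1.3]
opening: 0.0394
grip_force: 30.0
```

Call:
apply_moves(
  delta_pos=[
    [0,0,-0.05],
    [0,0,-0.11],
    [0,0,-0.16],
    [0,0,-0.195],
    [0,0,-0.215],
    [0,0,-0.225],
    [0,0,-0.23],
    [0,0,-0.23],
  ],
  dr=[
    [0,0,0],
    [0,0,0],
    [0,0,0],
    [0,0,0],
    [0,0,0],
    [0,0,0],
    [0,0,0],
    [0,0,0],
  ],
  jaw=[0.3,0.3,0.3,0.3,0.3,0.3,0.3,0.3],
)

```text
time: 24.17
tool_pos: [0.6584, -0.0892, 0.1084]
tool_rot: [3.141, 0.001, 1.48]
contact_force: [-0.8, -0.2, -0.6]
opening: 0.0398
grip_force: 30.0
```

Call:
apply_moves(
  delta_pos=[
    [0,0,-0.003],
    [0,0,-0.006],
    [0,0,-0.006],
  ],
  dr=[
    [0,0,0],
    [0,0,0],
    [0,0,0],
  ],
  jaw=[0.3,0.3,0.3],
)

```text
time: 24.42
tool_pos: [0.6584, -0.0895, 0.106]
tool_rot: [3.141, 0.001, 1.48]
contact_force: [-0.2, -0.5, -2.2]
opening: 0.0398
grip_force: 30.0
```

Call:
apply_moves(
  delta_pos=[
    [0,0,-0.002],
    [0,0,-0.002],
    [0,0,-0.002],
    [0,0,-0.002],
    [0,0,-0.002],
    [0,0,0.08],
    [0,0,0.17],
    [0,0,0.24],
  ],
  dr=[
    [0,0,0],
    [0,0,0],
    [0,0,0],
    [0,0,0],
    [0,0,0],
    [0,0,0],
    [0,0,0],
    [0,0,0],
  ],
  jaw=[0.3,0.3,0.56,0.56,0.56,0.56,0.56,0.56],
)

```text
time: 25.08
tool_pos: [0.6585, -0.0894, 0.2039]
tool_rot: [3.14, 0.001, 1.48]
contact_force: [-0.1, -0.3, 0.7]
opening: 0.0517
grip_force: 0.0
```

Call:
apply_moves(
  delta_pos=[
    [-0.07,0.05,0],
    [-0.14,0.1,0],
    [-0.22,0.16,0],
    [-0.3,0.22,0],
  ],
  dr=[
    [0,0,-0.23],
    [0,0,-0.46],
    [0,0,-0.7],
    [0,0,-0.93],
  ],
  jaw=[0.6,0.6,0.6,0.6],
)

```text
time: 25.42
tool_pos: [0.5368, -0.0008, 0.2016]
tool_rot: [3.141, 0.0, 1.008]
contact_force: [0.0, 0.4, 1.5]
opening: 0.055
grip_force: 0.0
```

```bash
cat >> tins.py <<'E'
LC=np.array([.6513,-.1638,.1]); LY=-.092
def onledge(n,uv): return (plane(n,uv,.122)[0]-LC)@Rz(LY)
E
python3 - <<'E'
from tins import *
t,s=look("5")
for n,im in(("top",t),("side",s)):
    for c,a,r in blobs(red(im),40): print(n,"red",c.round(1),a,onramp(n,c))
    for c,a,r in blobs(teal(im),30): print(n,"teal",c.round(1),a,np.round(r[1],0),"ledge",onledge(n,c),"box",plane(n,c,.027)[0])
cv2.imwrite("pics/c5.png",cv2.resize(t[105:300,200:460],None,fx=3,fy=3,interpolation=cv2.INTER_CUBIC)[...,::-1])
E
```

```text
top red [239.4 151.6] 227 [0.0822 0.0179 0.022 ]
top red [217.1 183.3] 323 [-0.0063  0.0737  0.022 ]
top red [242.6 184.7] 245 [-0.0057  0.0053  0.022 ]
top teal [369.1 156.3] 226 [16. 16.] ledge [0.0664 0.0022 0.022 ] box [ 0.7469 -0.181   0.027 ]
top teal [344.7 178.1] 129 [15. 10.] ledge [0.0011 0.0603 0.022 ] box [ 0.6813 -0.1109  0.027 ]
top teal [267.6 261.2] 211 [15. 14.] ledge [-0.2293  0.2309  0.022 ] box [0.4465 0.099  0.027 ]
side red [292.4 204.6] 176 [-0.0086 -0.0715  0.022 ]
side red [279.9 216.7] 188 [-0.0071  0.0039  0.022 ]
side red [247.3 220.6] 141 [0.0576 0.0817 0.022 ]
side red [266.7 229.8] 220 [-0.0063  0.0772  0.022 ]
side teal [305.6 166.8] 153 [ 9. 25.] ledge [0.0072 0.0941 0.022 ] box [ 0.7449 -0.2372  0.027 ]
side teal [352.1 232.1] 151 [18.  8.] ledge [-0.2849  0.3628  0.022 ] box [0.4385 0.1017 0.027 ]
side teal [344.1 248.4] 174 [19.  9.] ledge [-0.2947  0.4337  0.022 ] box [0.4348 0.1839 0.027 ]
```

View pics/c5.png

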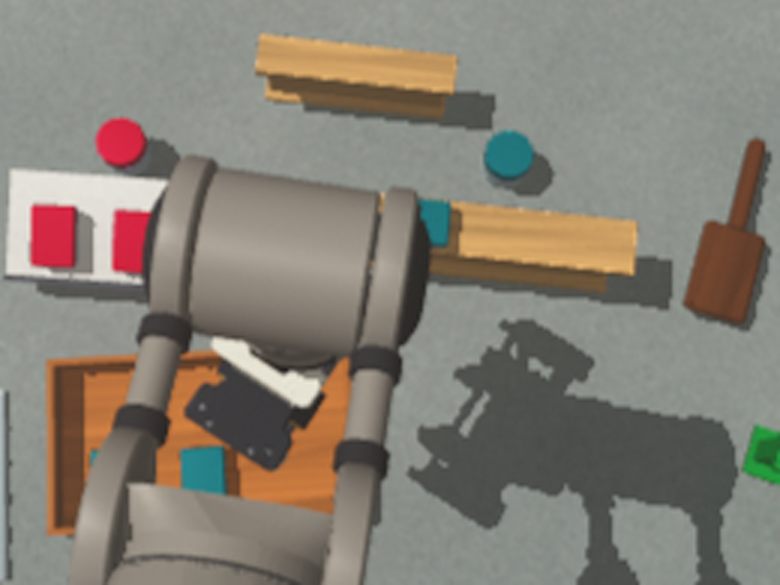

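All three reds sit on the ramp, with crop px (53,235) and (130,240) visible and the third confirmed in the side view. The first teal is on the ledge at crop px (437,222), and the pots haven't moved. On to the next teal.

Call:
apply_moves(
  delta_pos=[
    [-0.03,0.03,-0.03],
    [-0.06,0.06,-0.06],
    [-0.09,0.09,-0.09],
    [-0.12,0.12,-0.12],
    [-0.14,0.14,-0.15],
  ],
  dr=[
    [0,0,-0.2],
    [0,0,-0.4],
    [0,0,-0.6],
    [0,0,-0.8],
    [0,0,-0.931],
  ],
  jaw=[0.6,0.6,0.6,0.6,0.6],
)

```text
time: 25.93
tool_pos: [0.4819, 0.0552, 0.1414]
tool_rot: [3.141, 0.0, 0.546]
contact_force: [0.5, -0.3, 0.4]
opening: 0.0554
grip_force: 0.0
```

Call:
apply_moves(
  delta_pos=[
    [-0.03,0.03,-0.03],
    [-0.06,0.06,-0.06],
    [-0.09,0.09,-0.09],
    [-0.11,0.11,-0.12],
    [-0.11,0.11,-0.17],
    [-0.11,0.11,-0.22],
    [-0.11,0.11,-0.26],
    [-0.11,0.11,-0.279],
  ],
  dr=[
    [0,0,-0.2],
    [0,0,-0.4],
    [0,0,-0.6],
    [0,0,-0.8],
    [0,0,-0.931],
    [0,0,-0.931],
    [0,0,-0.931],
    [0,0,-0.931],
  ],
  jaw=[0.6,0.6,0.6,0.6,0.6,0.6,0.6,0.6],
)

```text
time: 26.6
tool_pos: [0.4381, 0.0984, 0.0285]
tool_rot: [3.141, 0.002, 0.085]
contact_force: [-0.5, -0.9, 0.6]
opening: 0.0555
grip_force: 0.0
```

Call:
apply_moves(
  delta_pos=[
    [0,0,-0.015],
    [0,0,-0.03],
    [0,0,-0.042],
    [0,0,-0.05],
    [0,0,-0.05],
  ],
  dr=[
    [0,0,0],
    [0,0,0],
    [0,0,0],
    [0,0,0],
    [0,0,0],
  ],
  jaw=[0.6,0.6,0.6,0.6,0.6],
)

```text
time: 27.02
tool_pos: [0.4383, 0.0985, 0.0097]
tool_rot: [3.141, 0.001, 0.084]
contact_force: [-0.3, -1.1, -0.8]
opening: 0.0552
grip_force: 0.0
```

Call:
apply_moves(
  delta_pos=[
    [0,0,0],
    [0,0,0],
    [0,0,0],
    [0,0,0],
    [0,0,0],
    [0,0,0],
    [0,0,0],
  ],
  dr=[
    [0,0,0],
    [0,0,0],
    [0,0,0],
    [0,0,0],
    [0,0,0],
    [0,0,0],
    [0,0,0],
  ],
  jaw=[0.3,0.3,0.3,0.3,0.3,0.3,0.3],
)

```text
time: 27.6
tool_pos: [0.4385, 0.0986, 0.0103]
tool_rot: [3.141, 0.0, 0.084]
contact_force: [-0.6, 0.5, 5.4]
opening: 0.0399
grip_force: 30.0
```

Call:
apply_moves(
  delta_pos=[
    [0,0,0.08],
    [0,0,0.17],
    [0,0,0.26],
    [0.02,-0.02,0.34],
    [0.04,-0.05,0.41],
    [0.07,-0.08,0.45],
    [0.1,-0.12,0.475],
    [0.12,-0.15,0.475],
  ],
  dr=[
    [0,0,0],
    [0,0,0],
    [0,0,0],
    [0,0,0.2],
    [0,0,0.4],
    [0,0,0.6],
    [0,0,0.8],
    [0,0,0.931],
  ],
  jaw=[0.3,0.3,0.3,0.3,0.3,0.3,0.3,0.3],
)

```text
time: 28.27
tool_pos: [0.4882, 0.0376, 0.2024]
tool_rot: [3.138, -0.003, 0.555]
contact_force: [0.3, -0.9, -1.3]
opening: 0.04
grip_force: 30.0
```

Call:
apply_moves(
  delta_pos=[
    [0.04,-0.05,0],
    [0.08,-0.1,0],
    [0.12,-0.15,0],
    [0.16,-0.2,0],
    [0.2,-0.25,0],
  ],
  dr=[
    [0,0,0.18],
    [0,0,0.37],
    [0,0,0.56],
    [0,0,0.75],
    [0,0,0.931],
  ],
  jaw=[0.3,0.3,0.3,0.3,0.3],
)

```text
time: 28.68
tool_pos: [0.5665, -0.0624, 0.1994]
tool_rot: [-3.141, 0.001, 1.02]
contact_force: [0.4, -0.8, -1.0]
opening: 0.0398
grip_force: 30.0
```

Call:
apply_moves(
  delta_pos=[
    [0.04,-0.05,0],
    [0.08,-0.1,0],
    [0.13,-0.15,0],
    [0.17,-0.2,0],
    [0.2125,-0.255,0],
    [0.2125,-0.255,0],
  ],
  dr=[
    [0,0,0.18],
    [0,0,0.37],
    [0,0,0.56],
    [0,0,0.75],
    [0,0,0.931],
    [0,0,0.931],
  ],
  jaw=[0.3,0.3,0.3,0.3,0.3,0.3],
)

```text
time: 29.18
tool_pos: [0.6527, -0.1675, 0.1981]
tool_rot: [-3.141, 0.002, 1.482]
contact_force: [0.2, -0.5, -1.8]
opening: 0.0398
grip_force: 30.0
```

Call:
apply_moves(
  delta_pos=[
    [0,0,-0.05],
    [0,0,-0.11],
    [0,0,-0.16],
    [0,0,-0.195],
    [0,0,-0.215],
    [0,0,-0.225],
    [0,0,-0.233],
    [0,0,-0.233],
  ],
  dr=[
    [0,0,0],
    [0,0,0],
    [0,0,0],
    [0,0,0],
    [0,0,0],
    [0,0,0],
    [0,0,0],
    [0,0,0],
  ],
  jaw=[0.3,0.3,0.3,0.3,0.3,0.3,0.3,0.3],
)

```text
time: 29.85
tool_pos: [0.6513, -0.1633, 0.1069]
tool_rot: [3.141, 0.001, 1.48]
contact_force: [-0.4, -0.4, -0.9]
opening: 0.0396
grip_force: 30.0
```

Call:
apply_moves(
  delta_pos=[
    [0,0,-0.003],
    [0,0,-0.005],
    [0,0,-0.005],
    [0,0,-0.005],
    [0,0,-0.005],
    [0,0,0.07],
    [0,0,0.16],
    [0,0,0.235],
  ],
  dr=[
    [0,0,0],
    [0,0,0],
    [0,0,0],
    [0,0,0],
    [0,0,0],
    [0,0,0],
    [0,0,0],
    [0,0,0],
  ],
  jaw=[0.3,0.3,0.56,0.56,0.56,0.56,0.56,0.56],
)

```text
time: 30.52
tool_pos: [0.6513, -0.1634, 0.2026]
tool_rot: [3.141, 0.001, 1.48]
contact_force: [0.7, 0.1, 0.8]
opening: 0.0511
grip_force: 0.0
```

Call:
apply_moves(
  delta_pos=[
    [-0.04,0.06,0],
    [-0.08,0.12,0],
    [-0.12,0.18,0],
    [-0.16,0.24,0],
    [-0.2,0.3,0],
  ],
  dr=[
    [0,0,-0.2],
    [0,0,-0.4],
    [0,0,-0.6],
    [0,0,-0.8],
    [0,0,-0.977],
  ],
  jaw=[0.6,0.6,0.6,0.6,0.6],
)

```text
time: 30.93
tool_pos: [0.5704, -0.0425, 0.2011]
tool_rot: [3.141, 0.001, 0.987]
contact_force: [0.5, 0.8, 0.2]
opening: 0.055
grip_force: 0.0
```

Call:
apply_moves(
  delta_pos=[
    [-0.04,0.06,-0.02],
    [-0.08,0.12,-0.04],
    [-0.12,0.18,-0.06],
    [-0.16,0.24,-0.08],
    [-0.2,0.3,-0.1],
  ],
  dr=[
    [0,0,-0.2],
    [0,0,-0.4],
    [0,0,-0.6],
    [0,0,-0.8],
    [0,0,-0.977],
  ],
  jaw=[0.6,0.6,0.6,0.6,0.6],
)

```text
time: 31.35
tool_pos: [0.4905, 0.0776, 0.1609]
tool_rot: [3.141, -0.0, 0.498]
contact_force: [0.6, 0.7, 0.4]
opening: 0.0548
grip_force: 0.0
```

Call:
apply_moves(
  delta_pos=[
    [-0.04,0.07,-0.02],
    [-0.08,0.14,-0.05],
    [-0.12,0.21,-0.09],
    [-0.14,0.262,-0.13],
    [-0.14,0.262,-0.2],
    [-0.14,0.262,-0.26],
    [-0.14,0.262,-0.3],
    [-0.14,0.262,-0.327],
  ],
  dr=[
    [0,0,-0.2],
    [0,0,-0.4],
    [0,0,-0.6],
    [0,0,-0.8],
    [0,0,-0.977],
    [0,0,-0.977],
    [0,0,-0.977],
    [0,0,-0.977],
  ],
  jaw=[0.6,0.6,0.6,0.6,0.6,0.6,0.6,0.6],
)

```text
time: 32.02
tool_pos: [0.4345, 0.1815, 0.0286]
tool_rot: [3.141, 0.002, 0.016]
contact_force: [0.0, -0.1, 0.4]
opening: 0.0555
grip_force: 0.0
```

```bash
cat > chk.py <<'E'
from tins import *
import sys
t,s=look(sys.argv[1])
for n,im in(("top",t),("side",s)):
    for c,a,r in blobs(red(im),40): print(n,"red",c.round(1),a,onramp(n,c))
    for c,a,r in blobs(teal(im),30): print(n,"teal",c.round(1),a,np.round(r[1],0),"ledge",onledge(n,c),"box",plane(n,c,.027)[0])
E
python3 chk.py 6
```

```text
top red [239.4 151.6] 227 [0.0822 0.0179 0.022 ]
top red [217.1 183.3] 323 [-0.0063  0.0737  0.022 ]
top red [244.6 185.4] 338 [-0.007  -0.0003  0.022 ]
top red [272.1 187.5] 329 [-0.0079 -0.0743  0.022 ]
top teal [369.1 156.2] 228 [16. 16.] ledge [0.0664 0.0021 0.022 ] box [ 0.7469 -0.1811  0.027 ]
top teal [338.7 178.4] 312 [21. 15.] ledge [-0.0013  0.0756  0.022 ] box [ 0.6802 -0.0939  0.027 ]
top teal [367.3 181.1] 324 [21. 16.] ledge [-0.0006  0.0014  0.022 ] box [ 0.6735 -0.1751  0.027 ]
side red [292.5 204.6] 177 [-0.0088 -0.0714  0.022 ]
side red [279.9 216.7] 189 [-0.0072  0.004   0.022 ]
side red [247.3 220.6] 141 [0.0578 0.0816 0.022 ]
side red [266.7 229.7] 220 [-0.0062  0.0772  0.022 ]
side teal [310.6 163.3] 250 [11. 35.] ledge [0.0044 0.0635 0.022 ] box [ 0.7384 -0.272   0.027 ]
side teal [350.2 250.2] 51 [ 6. 10.] ledge [-0.3109  0.433   0.022 ] box [0.4161 0.1849 0.027 ]
```

Call:
apply_moves(
  delta_pos=[
    [0,0,-0.015],
    [0,0,-0.03],
    [0,0,-0.042],
    [0,0,-0.05],
    [0,0,-0.05],
  ],
  dr=[
    [0,0,0],
    [0,0,0],
    [0,0,0],
    [0,0,0],
    [0,0,0],
  ],
  jaw=[0.6,0.6,0.6,0.6,0.6],
)

```text
time: 32.53
tool_pos: [0.435, 0.1813, 0.0096]
tool_rot: [3.141, 0.001, 0.015]
contact_force: [-0.5, -0.1, 0.2]
opening: 0.0551
grip_force: 0.0
```

Call:
apply_moves(
  delta_pos=[
    [0,0,0],
    [0,0,0],
    [0,0,0],
    [0,0,0],
    [0,0,0],
    [0,0,0],
    [0,0,0],
  ],
  dr=[
    [0,0,0],
    [0,0,0],
    [0,0,0],
    [0,0,0],
    [0,0,0],
    [0,0,0],
    [0,0,0],
  ],
  jaw=[0.3,0.3,0.3,0.3,0.3,0.3,0.3],
)

```text
time: 33.12
tool_pos: [0.4354, 0.1814, 0.0102]
tool_rot: [3.142, 0.0, 0.015]
contact_force: [-0.7, -0.5, 3.0]
opening: 0.0398
grip_force: 29.9
```

Call:
apply_moves(
  delta_pos=[
    [0,0,0.08],
    [0,0,0.17],
    [0,0,0.26],
    [0.01,-0.02,0.34],
    [0.03,-0.06,0.41],
    [0.06,-0.12,0.45],
    [0.08,-0.16,0.475],
    [0.1,-0.2,0.475],
  ],
  dr=[
    [0,0,0],
    [0,0,0],
    [0,0,0],
    [0,0,0.2],
    [0,0,0.4],
    [0,0,0.6],
    [0,0,0.8],
    [0,0,0.977],
  ],
  jaw=[0.3,0.3,0.3,0.3,0.3,0.3,0.3,0.3],
)

```text
time: 33.78
tool_pos: [0.4767, 0.1005, 0.2024]
tool_rot: [3.139, -0.003, 0.508]
contact_force: [0.4, 0.3, -0.4]
opening: 0.0395
grip_force: 29.9
```

Call:
apply_moves(
  delta_pos=[
    [0.03,-0.07,0],
    [0.06,-0.14,0],
    [0.1,-0.21,0],
    [0.13,-0.28,0],
    [0.17,-0.35,0],
    [0.2,-0.42,0],
  ],
  dr=[
    [0,0,0.16],
    [0,0,0.32],
    [0,0,0.48],
    [0,0,0.64],
    [0,0,0.8],
    [0,0,0.977],
  ],
  jaw=[0.3,0.3,0.3,0.3,0.3,0.3],
)

```text
time: 34.28
tool_pos: [0.5558, -0.0681, 0.1995]
tool_rot: [-3.141, 0.001, 0.996]
contact_force: [0.0, 1.2, -0.9]
opening: 0.0399
grip_force: 29.9
```

Call:
apply_moves(
  delta_pos=[
    [0.04,-0.07,0],
    [0.08,-0.14,0],
    [0.12,-0.21,0],
    [0.15,-0.28,0],
    [0.19,-0.35,0],
    [0.21,-0.4,0],
    [0.224,-0.426,0],
    [0.224,-0.426,0],
  ],
  dr=[
    [0,0,0.16],
    [0,0,0.32],
    [0,0,0.48],
    [0,0,0.64],
    [0,0,0.8],
    [0,0,0.977],
    [0,0,0.977],
    [0,0,0.977],
  ],
  jaw=[0.3,0.3,0.3,0.3,0.3,0.3,0.3,0.3],
)

```text
time: 34.95
tool_pos: [0.6449, -0.2396, 0.1983]
tool_rot: [-3.14, 0.001, 1.478]
contact_force: [-0.6, 0.3, -1.4]
opening: 0.0399
grip_force: 29.9
```

Call:
apply_moves(
  delta_pos=[
    [0,0,-0.05],
    [0,0,-0.11],
    [0,0,-0.16],
    [0,0,-0.195],
    [0,0,-0.215],
    [0,0,-0.225],
    [0,0,-0.233],
    [0,0,-0.233],
  ],
  dr=[
    [0,0,0],
    [0,0,0],
    [0,0,0],
    [0,0,0],
    [0,0,0],
    [0,0,0],
    [0,0,0],
    [0,0,0],
  ],
  jaw=[0.3,0.3,0.3,0.3,0.3,0.3,0.3,0.3],
)

```text
time: 35.62
tool_pos: [0.645, -0.2367, 0.107]
tool_rot: [3.141, 0.001, 1.481]
contact_force: [-0.4, -1.4, -0.5]
opening: 0.0401
grip_force: 29.9
```

Call:
apply_moves(
  delta_pos=[
    [0,0,-0.003],
    [0,0,-0.005],
    [0,0,-0.005],
    [0,0,-0.005],
    [0,0,-0.005],
    [0,0,0.07],
    [0,0,0.16],
    [0,0,0.235],
  ],
  dr=[
    [0,0,0],
    [0,0,0],
    [0,0,0],
    [0,0,0],
    [0,0,0],
    [0,0,0],
    [0,0,0],
    [0,0,0],
  ],
  jaw=[0.3,0.3,0.56,0.56,0.56,0.56,0.56,0.56],
)

```text
time: 36.28
tool_pos: [0.6449, -0.2371, 0.2026]
tool_rot: [3.141, 0.001, 1.48]
contact_force: [0.4, -0.4, 0.5]
opening: 0.0515
grip_force: 0.0
```

Call:
apply_moves(
  delta_pos=[
    [-0.6,0.3,0.1],
    [-0.6,0.3,0.1],
    [-0.6,0.3,0.1],
    [-0.6,0.3,0.1],
    [-0.6,0.3,0.1],
    [-0.6,0.3,0.1],
    [-0.6,0.3,0.1],
    [-0.6,0.3,0.1],
  ],
  dr=[
    [0,0,0],
    [0,0,0],
    [0,0,0],
    [0,0,0],
    [0,0,0],
    [0,0,0],
    [0,0,0],
    [0,0,0],
  ],
  jaw=[0.8,0.8,0.8,0.8,0.8,0.8,0.8,0.8],
)

```text
time: 36.95
tool_pos: [0.4018, -0.1152, 0.2421]
tool_rot: [3.141, 0.001, 1.481]
contact_force: [0.4, 0.5, -0.9]
opening: 0.0735
grip_force: 0.0
```

```bash
python3 chk.py 7; python3 - <<'E'
from h import *
im=cv2.imread("pics/top7.png"); rgb=im[...,::-1].copy(); h=hsv(rgb)
m=((h[...,0]<18)|(h[...,0]>170))&(h[...,1]>70)&(h[...,2]<140); m[:,320:]=0;m[:200]=0
for c,a,r in blobs(m,30): print("brown",c,a,r, plane("top",c,.036)[0],plane("top",cv2.boxPoints(r),.036))
E
```

```text
top red [239.4 151.6] 227 [0.0822 0.0179 0.022 ]
top red [217.1 183.3] 323 [-0.0063  0.0737  0.022 ]
top red [244.6 185.4] 338 [-0.007  -0.0003  0.022 ]
top red [272.1 187.5] 329 [-0.0079 -0.0743  0.022 ]
top teal [369.1 156.2] 229 [16. 16.] ledge [0.0665 0.0022 0.022 ] box [ 0.747 -0.181  0.027]
top teal [338.7 178.4] 312 [21. 15.] ledge [-0.0013  0.0756  0.022 ] box [ 0.6802 -0.0939  0.027 ]
top teal [367.4 181.1] 325 [21. 15.] ledge [-0.0006  0.0013  0.022 ] box [ 0.6735 -0.1752  0.027 ]
top teal [395.8 183.9] 330 [21. 15.] ledge [-0.0002 -0.0727  0.022 ] box [ 0.6664 -0.2562  0.027 ]
side red [292.5 204.6] 177 [-0.0087 -0.0714  0.022 ]
side red [279.9 216.7] 188 [-0.0071  0.0039  0.022 ]
side red [247.2 220.6] 140 [0.058  0.0817 0.022 ]
side red [266.7 229.7] 221 [-0.0063  0.0771  0.022 ]
side teal [315.8 159.4] 348 [12. 49.] ledge [0.0029 0.0281 0.022 ] box [ 0.7329 -0.3123  0.027 ]
brown [238.6946472  244.07542579] 822 ((265.4905090332031, 250.83151245117188), (54.02700424194336, 98.11203002929688), 86.77547454833984) [0.49131974 0.17755973 0.036     ] [[ 0.53806185  0.24423778  0.036     ]
 [ 0.5563078  -0.02262034  0.036     ]
 [ 0.41073779 -0.03284242  0.036     ]
 [ 0.39413183  0.22750667  0.036     ]]
brown [141.97202797 288.25874126] 143 ((141.9845428466797, 288.2677001953125), (5.3215203285217285, 26.275007247924805), 86.18592071533203) [0.37262989 0.42591154 0.036     ] [[0.37692366 0.46102171 0.036     ]
 [0.38196898 0.39287154 0.036     ]
 [0.36829102 0.3907357  0.036     ]
 [0.36328912 0.45872694 0.036     ]]
```

View pics/top7.png

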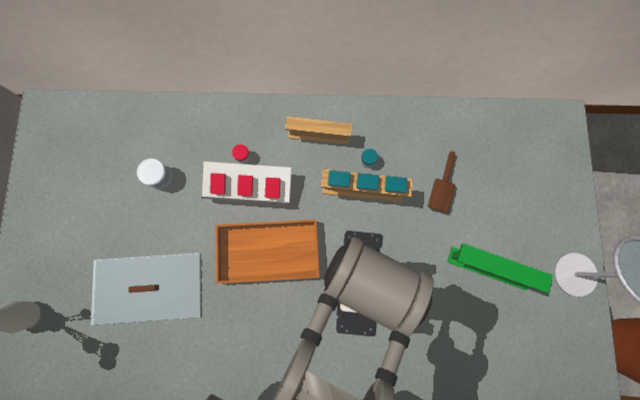

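All six tins are out, with reds at (217,183), (245,185), (272,187) and teals at (339,178), (367,181), (396,184). The box is empty. The lid has been knocked towards the robot, its bar now at (143,288), so I'll measure it again.

```bash
python3 - <<'E'
from h import *
np.set_printoptions(precision=4,suppress=True)
s=cv2.imread("pics/side7.png")[...,::-1].copy(); t=cv2.imread("pics/top7.png")[...,::-1].copy()
def dark(im): h=hsv(im); return ((h[...,0]<18)|(h[...,0]>170))&(h[...,1]>70)&(h[...,2]<140)
for c,a,r in blobs(dark(s),40): print("side brown",c.round(1),a,np.round(r[1],1))
# pale lid outline in top view
h=hsv(t); m=(h[...,2]>150)&(h[...,1]<60); m[:235]=0; m[:,210:]=0
m=cv2.morphologyEx(m.astype(np.uint8),cv2.MORPH_CLOSE,np.ones((9,9)))
for c,a,r in blobs(m,500):
    b=plane("top",cv2.boxPoints(r),.006)[:,:2]; print("lid",c,a,b,b.mean(0),np.linalg.norm(b[1]-b[0]),np.linalg.norm(b[2]-b[1]))
cv2.imwrite("pics/lid7.png",cv2.resize(np.vstack([cv2.resize(t[245:330,85:210],None,fx=3,fy=3),cv2.resize(s[230:345,300:425],None,fx=3,fy=3)])[...,::-1],None,fx=1,fy=1))
E
```

```text
side brown [594.9  30.6] 727 [78.2 37.9]
side brown [478.6  28.8] 87 [11.8  9. ]
side brown [544.9  32.6] 126 [ 7. 19.]
side brown [597. 117.] 4319 [116.7  83.8]
side brown [545.7 107.3] 165 [12.3 17.7]
side brown [344.8 157.3] 173 [19.6 10.2]
side brown [608.6 193.4] 2066 [67.6 66.2]
side brown [338.  235.2] 2320 [57.9 74.7]
side brown [608.1 247.4] 236 [23.7 27.5]
side brown [334.  318.2] 213 [ 7.8 29.7]
side brown [294.9 353.5] 259 [88.7 16.5]
side brown [334.1 369.3] 736 [50.5 69.4]
side brown [264.5 383.4] 114 [40.6  2.8]
lid [148.7027 284.3871] 7854 [[0.506  0.6039]
 [0.5234 0.2679]
 [0.2892 0.2437]
 [0.2746 0.5668]] [0.3983 0.4206] 0.3363879345711128 0.23547263223347795
```

View pics/lid7.png

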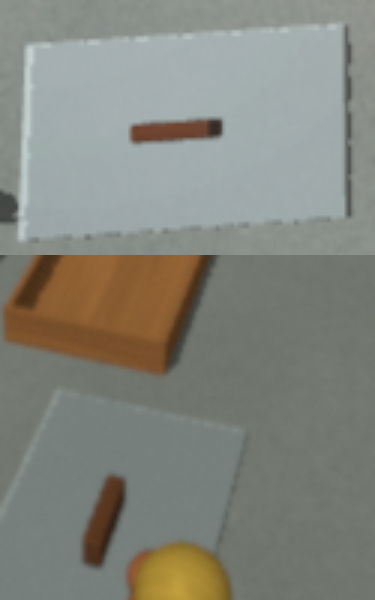

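```bash
python3 - <<'E'
from h import *
np.set_printoptions(precision=4,suppress=True)
T=lambda a:np.array(a,float)/3+(85,245)
q=plane("top",T([(27,45),(20,240),(345,25),(349,215)]),.006)[:,:2]; print(q,q.mean(0))
y=q[0]+q[1]-q[2]-q[3]; x=q[0]+q[2]-q[1]-q[3]; print("size",np.linalg.norm(y)/2,np.linalg.norm(x)/2,"yaw",np.arctan2(-y[0],y[1]),np.arctan2(x[1],x[0]))
b=plane("top",T([(131,126),(131,141),(208,121),(208,137)]),.036)[:,:2]; print("bar",b,b.mean(0),"yaw",np.arctan2(-(b[0]-b[2])[0],(b[0]-b[2])[1]))
S=lambda u,v:(300+u/3,230+(v-255)/3)
print("bar top z", tri([T((131,133)),T((208,129))],[S(93,543),S(116,480)]))
E
```

```text
[[0.4458 0.5763]
 [0.2749 0.5625]
 [0.4667 0.2889]
 [0.298  0.274 ]] [0.3714 0.4254]
size 0.2888654390957094 0.17044200268178678 yaw 0.0763016497541717 0.08443842406752385
bar [[0.3756 0.461 ]
 [0.3628 0.4597]
 [0.3804 0.3943]
 [0.3667 0.393 ]] [0.3714 0.427 ] yaw 0.07213024428434014
bar top z [[0.3687 0.4611 0.0337]
 [0.3736 0.3951 0.0327]]
```

Call:
apply_moves(
  delta_pos=[
    [0,0.09,0],
    [0,0.18,0],
    [0,0.28,0],
    [0,0.38,0],
    [0,0.48,0],
    [0,0.57,0],
    [0,0.65,0],
    [0,0.7,0],
  ],
  dr=[
    [0,0,0.05],
    [0,0,0.1],
    [0,0,0.15],
    [0,0,0.2],
    [0,0,0.25],
    [0,0,0.3],
    [0,0,0.338],
    [0,0,0.338],
  ],
  jaw=[0.5,0.5,0.5,0.5,0.5,0.5,0.5,0.5],
  force=35,
)

```text
time: 37.72
tool_pos: [0.4058, 0.166, 0.2405]
tool_rot: [3.141, 0.0, 1.652]
contact_force: [-0.5, -0.2, 0.1]
opening: 0.0458
grip_force: 0.0
```

Call:
apply_moves(
  delta_pos=[
    [-0.01,0.09,-0.03],
    [-0.02,0.18,-0.07],
    [-0.03,0.27,-0.11],
    [-0.04,0.36,-0.16],
    [-0.055,0.45,-0.21],
    [-0.07,0.54,-0.26],
    [-0.083,0.62,-0.3],
    [-0.083,0.658,-0.3],
  ],
  dr=[
    [0,0,0],
    [0,0,0],
    [0,0,0],
    [0,0,0],
    [0,0,0],
    [0,0,0],
    [0,0,0],
    [0,0,0],
  ],
  jaw=[0.5,0.5,0.5,0.5,0.5,0.5,0.5,0.5],
)

```text
time: 38.38
tool_pos: [0.3698, 0.429, 0.1161]
tool_rot: [-3.137, 0.003, 1.652]
contact_force: [-1.4, -1.3, -0.2]
opening: 0.0455
grip_force: 0.0
```

Call:
apply_moves(
  delta_pos=[
    [0,0,0],
    [0,0,-0.06],
    [0,0,-0.12],
    [0,0,-0.17],
    [0,0,-0.21],
    [0,0,-0.24],
    [0,0,-0.25],
    [0,0,-0.25],
  ],
  dr=[
    [0,0,0],
    [0,0,0],
    [0,0,0],
    [0,0,0],
    [0,0,0],
    [0,0,0],
    [0,0,0],
    [0,0,0],
  ],
  jaw=[0.5,0.5,0.5,0.5,0.5,0.5,0.5,0.5],
)

```text
time: 39.05
tool_pos: [0.372, 0.4254, 0.0196]
tool_rot: [-3.14, 0.002, 1.649]
contact_force: [0.5, -0.7, 0.3]
opening: 0.0459
grip_force: 0.0
```

Call:
apply_moves(
  delta_pos=[
    [0,0,-0.012],
    [0,0,-0.02],
    [0,0,-0.023],
    [0,0,-0.023],
    [0,0,-0.023],
    [0,0,-0.023],
    [0,0,-0.023],
    [0,0,-0.023],
  ],
  dr=[
    [0,0,0],
    [0,0,0],
    [0,0,0],
    [0,0,0],
    [0,0,0],
    [0,0,0],
    [0,0,0],
    [0,0,0],
  ],
  jaw=[0.5,0.5,0.5,0,0,0,0,0],
)

```text
time: 39.72
tool_pos: [0.3717, 0.4263, 0.0118]
tool_rot: [3.141, 0.001, 1.65]
contact_force: [1.5, 0.4, -0.2]
opening: 0.0169
grip_force: 1.9
```

Call:
apply_moves(
  delta_pos=[
    [0,0,0],
    [0,0,0],
    [0,0,0],
    [0,0,0],
    [0,0,0],
    [0,0,0],
  ],
  dr=[
    [0,0,0],
    [0,0,0],
    [0,0,0],
    [0,0,0],
    [0,0,0],
    [0,0,0],
  ],
  jaw=[0,0,0,0,0,0],
)

```text
time: 40.22
tool_pos: [0.3718, 0.4263, 0.0118]
tool_rot: [3.141, 0.001, 1.649]
contact_force: [0.3, 0.5, 3.4]
opening: 0.0157
grip_force: 35.0
```

Call:
apply_moves(
  delta_pos=[
    [0,0,0.05],
    [0,0,0.1],
    [0,0,0.17],
    [0,0,0.23],
    [0,0,0.27],
    [0,0,0.27],
  ],
  dr=[
    [0,0,0],
    [0,0,0],
    [0,0,0],
    [0,0,0],
    [0,0,0],
    [0,0,0],
  ],
  jaw=[0,0,0,0,0,0],
)

```text
time: 40.72
tool_pos: [0.3728, 0.4273, 0.1225]
tool_rot: [3.137, -0.002, 1.65]
contact_force: [0.8, -0.1, -2.3]
opening: 0.0164
grip_force: 35.0
```

Call:
apply_moves(
  delta_pos=[
    [0.02,-0.07,0],
    [0.05,-0.16,0],
    [0.08,-0.25,0],
    [0.11,-0.34,0],
    [0.13,-0.43,0],
    [0.16,-0.52,0],
    [0.19,-0.61,0],
    [0.21,-0.68,0],
  ],
  dr=[
    [0,0,0],
    [0,0,0],
    [0,0,0],
    [0,0,0],
    [0,0,-0.01],
    [0,0,-0.02],
    [0,0,-0.026],
    [0,0,-0.026],
  ],
  jaw=[0,0,0,0,0,0,0,0],
)

```text
time: 41.38
tool_pos: [0.4552, 0.1515, 0.1179]
tool_rot: [-3.139, 0.002, 1.636]
contact_force: [-0.1, 0.9, -3.8]
opening: 0.0159
grip_force: 35.0
```

Call:
apply_moves(
  delta_pos=[
    [0.02,-0.07,0],
    [0.04,-0.12,0],
    [0.045,-0.1345,0],
    [0.045,-0.1345,0],
    [0.045,-0.1345,-0.05],
    [0.045,-0.1345,-0.1],
    [0.045,-0.1345,-0.125],
    [0.045,-0.1345,-0.125],
  ],
  dr=[
    [0,0,0],
    [0,0,0],
    [0,0,0],
    [0,0,0],
    [0,0,0],
    [0,0,0],
    [0,0,0],
    [0,0,0],
  ],
  jaw=[0,0,0,0,0,0,0,0],
)

```text
time: 42.05
tool_pos: [0.4709, 0.1015, 0.0668]
tool_rot: [-3.135, 0.0, 1.638]
contact_force: [-0.4, 0.1, -2.3]
opening: 0.0158
grip_force: 35.0
```

```bash
python3 - <<'E'
from tins import *
look("8"); o=telemetry.observe(); print(o["tool_pos"],o["tool_rot"],o["opening"],o["grip_force"])
s=cv2.imread("pics/side8.png")[170:300,250:430]; cv2.imwrite("pics/s8.png",cv2.resize(s,None,fx=4,fy=4,interpolation=cv2.INTER_CUBIC))
E
```

```text
[0.4729 0.1014 0.0691] [-3.1399  0.0006  1.6377] 0.015715326559183156 34.998189210891724
```

View pics/s8.png

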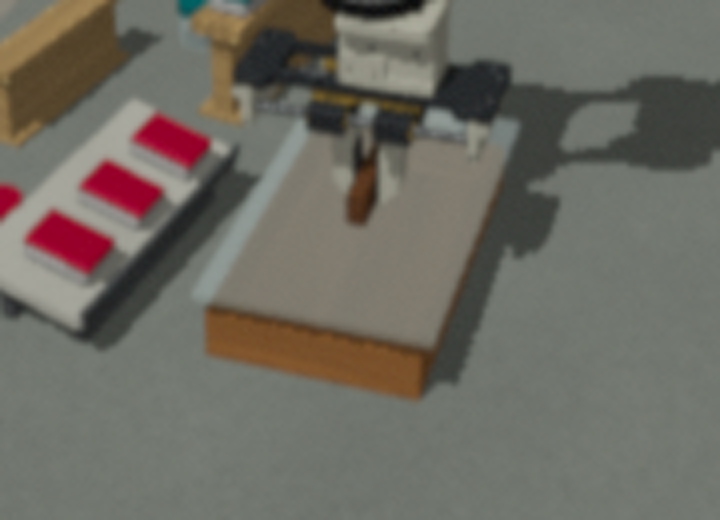

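The lid hangs level, about 18 mm over the box, at side crop px (350,230). I'll lower it and release.

Call:
apply_moves(
  delta_pos=[
    [0,0,-0.012],
    [0,0,-0.024],
    [0,0,-0.034],
    [0,0,-0.04],
    [0,0,-0.043],
    [0,0,-0.045],
    [0,0,-0.045],
    [0,0,-0.045],
  ],
  dr=[
    [0,0,0],
    [0,0,0],
    [0,0,0],
    [0,0,0],
    [0,0,0],
    [0,0,0],
    [0,0,0],
    [0,0,0],
  ],
  jaw=[0,0,0,0,0,0,0,0],
)

```text
time: 42.82
tool_pos: [0.4737, 0.1004, 0.0518]
tool_rot: [3.141, 0.001, 1.636]
contact_force: [-1.1, -0.1, -0.6]
opening: 0.0161
grip_force: 35.0
```

Call:
apply_moves(
  delta_pos=[
    [0,0,0],
    [0,0,0],
    [0,0,0],
    [0,0,0],
    [0,0,0],
    [0,0,0.08],
    [0,0,0.17],
    [0,0,0.25],
  ],
  dr=[
    [0,0,0],
    [0,0,0],
    [0,0,0],
    [0,0,0],
    [0,0,0],
    [0,0,0],
    [0,0,0],
    [0,0,0],
  ],
  jaw=[0.6,0.6,0.6,0.6,0.6,0.6,0.6,0.6],
)

```text
time: 43.48
tool_pos: [0.4734, 0.1004, 0.1528]
tool_rot: [-3.141, 0.001, 1.636]
contact_force: [1.3, -0.5, -0.1]
opening: 0.0547
grip_force: 0.0
```

Call:
apply_moves(
  delta_pos=[
    [-0.02,-0.1,0.05],
    [-0.04,-0.2,0.1],
    [-0.06,-0.3,0.1],
    [-0.08,-0.4,0.1],
    [-0.1,-0.5,0.1],
    [-0.12,-0.6,0.1],
    [-0.14,-0.68,0.1],
    [-0.14,-0.68,0.1],
  ],
  dr=[
    [0,0,0],
    [0,0,0],
    [0,0,0],
    [0,0,0],
    [0,0,0],
    [0,0,0],
    [0,0,0],
    [0,0,0],
  ],
  jaw=[0.8,0.8,0.8,0.8,0.8,0.8,0.8,0.8],
)

```text
time: 44.15
tool_pos: [0.4166, -0.1772, 0.1917]
tool_rot: [3.141, 0.004, 1.631]
contact_force: [0.8, -0.2, -0.3]
opening: 0.0736
grip_force: 0.0
```

```bash
python3 chk.py 9; python3 - <<'E'
import cv2
im=cv2.imread("pics/top9.png")[205:295,205:330]; cv2.imwrite("pics/box9.png",cv2.resize(im,None,fx=6,fy=6,interpolation=cv2.INTER_CUBIC))
E
```

```text
top red [239.4 151.6] 227 [0.0822 0.0179 0.022 ]
top red [217.1 183.3] 323 [-0.0063  0.0737  0.022 ]
top red [244.6 185.3] 336 [-0.0069 -0.0003  0.022 ]
top red [272.1 187.5] 329 [-0.0079 -0.0743  0.022 ]
top teal [369.1 156.2] 229 [16. 16.] ledge [0.0665 0.0022 0.022 ] box [ 0.747 -0.181  0.027]
top teal [338.7 178.4] 312 [21. 15.] ledge [-0.0013  0.0756  0.022 ] box [ 0.6802 -0.0939  0.027 ]
top teal [367.3 181.1] 325 [21. 16.] ledge [-0.0005  0.0014  0.022 ] box [ 0.6736 -0.1751  0.027 ]
top teal [395.8 183.9] 330 [21. 15.] ledge [-0.0002 -0.0727  0.022 ] box [ 0.6664 -0.2562  0.027 ]
side red [292.4 204.6] 175 [-0.0086 -0.0714  0.022 ]
side red [279.9 216.7] 188 [-0.0071  0.0039  0.022 ]
side red [247.3 220.7] 138 [0.0575 0.082  0.022 ]
side red [266.7 229.8] 220 [-0.0064  0.0772  0.022 ]
side teal [315.8 159.5] 350 [12. 49.] ledge [0.0028 0.0289 0.022 ] box [ 0.7329 -0.3114  0.027 ]
```

View pics/box9.png

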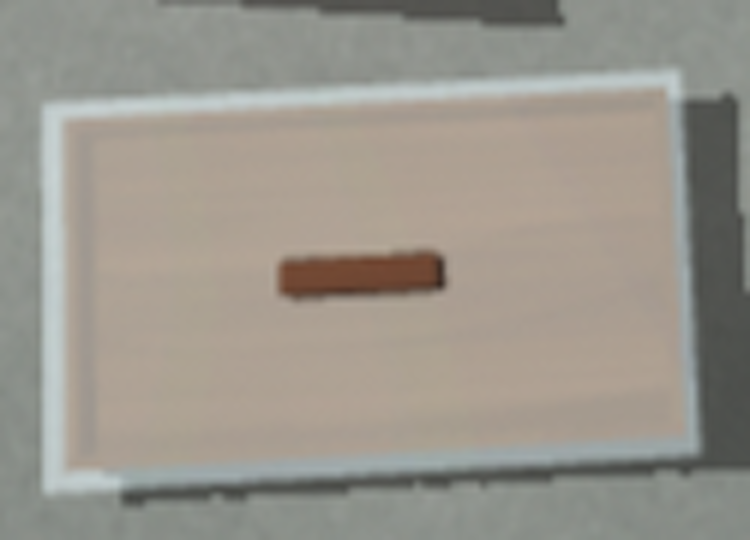

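The lid sits evenly around the box rim, with crop corners at (42,103), (44,494), (682,69) and (698,452). The tins and pots are unchanged, so I'll hand in.

```bash
python3 - <<'E'
from h import *
q=plane("top",np.array([(42,103),(44,494),(682,69),(698,452)])/6+205,.046)[:,:2]; y=q[0]+q[1]-q[2]-q[3]
c=q.mean(0); yaw=np.arctan2(-y[0],y[1]); print(c,yaw)
if abs(c-[.4735,.0998]).max()<.008 and abs(yaw-.064)<.04: print(job.hand_in())
E
```

```text
[0.47270891 0.10098792] 0.06815693865577117
the job is handed in; nothing more can be done
None
```

The job is handed in: all three red tins are on the sloped board and all three teal tins on the oak ledge. The lid is back on the empty box, within about 1 mm of square by my last camera measurement.

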